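# Pack the baking kit into its caddy in the corner of the pastry board

### The arm

A 6-joint arm with a two-finger parallel gripper is mounted at the origin on the work surface. World frame = base frame: x ahead of the robot, y to its left, z up, the work surface at z = 0. Lengths are in m, angles in rad, forces in N, time in s.
With the tool pointing down it reaches from about 0.3 to 0.75 m from the base axis. Payload 8.5 kg.
Tool frame: the origin (TCP) lies at the very end of the fingers, on their centre line; the grasp point (between the pads) lies 19 mm behind it; z points along the fingers, y is the line along which they close (so a half turn about z gives the same grasp; the last joint's range is limited). The gripper opens to 88 mm and grips with 3 to 60 N. Pads are 18 mm wide; open, the fingers measure 123 mm over their backs; the gripper's body (75 mm by 187 mm) begins 45 mm behind the grasp point.
Start: joints at [-1.526, 0.381, 1.297, -0, 1.464, -0.215], TCP at [0.141, -0.532, 0.239] pointing down, gripper open.
Joint ranges: [-3.11, 3.11], [-0.89, 2.33], [0.22, 2.48], [-1.42, 4.56], [0.17, 2.85], [-2.88, 2.88]. Speed limits (rad/s): [2.39, 2.39, 3.14, 3.14, 3.14, 3.14].

### API

Orientations are given as a rotation vector (axis times angle).
In Python, from plant import r gives the robot as it stands. The module is installed in compiled form; this text tells all that it offers.
- The arm moves only by the shell command python3 -m handwheel 'ROWS' [FORCE]. ROWS is JSON, a list of rows, each a list of 3 entries, a list of its own where there are three numbers: the shift along the world's x, y, z in units of 0.04 m (1.0 is 0.04 m), then the turn, a rotation vector about the world's x, y, z in units of 5 degrees (1.0 is 5 degrees), then the opening, from 0 (shut) to 1 (fully open). In form: [[[x, y, z], [rx, ry, rz], gripper], ...]. A call has 1 to 12 rows; each row shifts and turns the commanded pose from where the row before left it; what a row does not reach is not made up. A row lasts 1/12 s, in which the tool goes at most 41.7 mm and 7.16 degrees, less where a joint would pass 70% of its speed; a pose out of reach is approached as far as the arm can. A call with a number of a shift or a turn outside -1 to 1 is refused whole. A call with a gripper value outside its range is refused whole. The fingers move at their own pace and stop on an object; FORCE is the grip in N (left out, the last holds). Time passes only in rows, so rows that do not move let the fingers close. It gives the time, the measured TCP pose, the force, the opening and the grip force at its end, in the units of the state.
- r.get_obs(): the state, without advancing time (a new reading comes with each control period).
- r.read_camera(name): name is "scene" or "side" or "wrist"; returns a dict with "color" (420x560x3 uint8, red, green, blue), "fx", "fy", "cx", "cy" (pixels), "R" (3x3) and "t" (3): a world point X has camera coordinates R X + t; the wrist camera has in their place "mount" (4x4, takes a point from camera to tool coordinates, whose origin is the TCP and whose axes are the flange's). Camera axes: x right, y down, z forward; pixel columns grow to the right and rows downward; lengths in m; the calibration is good to about 2 mm. A picture is of the moment at which its call begins: read the wrist's pose just before it. There is no depth.
- r.finish_job(): hands the job in; it is judged then, once.
The state is a dict: "t": time; "q": joint angles; "qvel": joint speeds; "joint_efforts": joint torques, N m; "position": TCP position; "eef_rot": TCP orientation; "contact_force": force on the tool from outside, world axes, zero at the start; "wrist_torque": the same for the moment, N m; "gripper_width": finger opening in m; "grip_force": force on a finger pad.
Only numpy, scipy, OpenCV 4.12 (cv2) and the standard library are available. Lean on these libraries where they do the work, as an engineer would, in place of code of your own. Each camera call takes 0.05 s, during which the arm holds its last target. There are 200 camera calls.

### The job

The baking class is over: first push the empty plywood caddy square and flush into the corner of the pastry board's raised lips, its long side against the back lip (the longer one, on the far side), so that it cannot slide about. Then pack every knobbed tin and jar on the table into the caddy, all standing upright on its floor side by side and let go, with the caddy still flush in the corner at the end. Leave the bowl, mug, cutters, spoon and measuring cup where they are.

Things in the scene. Friction and masses are not known exactly. Their poses are not given: they have to be found in the camera images.
- board: Fixed pastry board 270 by 340 mm, 8 mm thick (top at z 0.008), with two raised dark lips, 14 mm thick, 38 mm high from the table. Origin: inner corner of the lips, at table height. The board lies towards -x (270 mm) and -y (340 mm) of it. Back lip: along its y, inner face at x = 0. Side lip: along its x, inner face at y = 0.
- caddy: Loose open plywood box on the board, 0.5 kg, pushed along with a few newtons when empty. Outside 140 (its x) by 202 (its y) by 55 mm high; walls and floor 8 mm: inside 124 by 186 by 47 mm deep, no dividers. Origin: centre of underside. Seated, its axes lie along the board's, its 202 mm side on the back lip, its origin at board x -0.070, y -0.101, z 0.008.
- long_tin: Loose red rectangular tin with white lid, 116 mm (its x) by 56 mm (its y), body 58 mm high, 0.2 kg. Pale wooden lid knob rising 24 mm above the body's top, in the middle: a bar 50 mm (along x) by 22 mm (along y). Origin: centre of underside, z up.
- square_tin: Loose blue square tin with white lid, 56 mm by 56 mm, body 60 mm high, 0.14 kg. Pale wooden lid knob rising 24 mm above the body's top, in the middle: 22 mm square. Origin: centre of underside, z up.
- jar_amber: Loose round amber glass jar with steel lid and pale band, 56 mm in diameter, body 58 mm high, 0.14 kg. Pale wooden lid knob rising 24 mm above the body's top, in the middle: 24 mm in diameter. Origin: centre of underside, z up.
- jar_green: Loose round green glass jar with steel lid and pale band, 56 mm in diameter, body 58 mm high, 0.14 kg. Pale wooden lid knob rising 24 mm above the body's top, in the middle: 24 mm in diameter. Origin: centre of underside, z up.
- slim_yellow: Loose slim yellow tin with copper-coloured lid, 27 mm (its x) by 56 mm (its y), body 56 mm high, 0.09 kg. Pale wooden lid knob rising 24 mm above the body's top, in the middle: 18 mm (along x) by 22 mm (along y). Origin: centre of underside, z up.
- slim_white: Loose slim white tin with copper-coloured lid, 27 mm (its x) by 56 mm (its y), body 56 mm high, 0.09 kg. Pale wooden lid knob rising 24 mm above the body's top, in the middle: 18 mm (along x) by 22 mm (along y). Origin: centre of underside, z up.
- bowl: White mixing bowl, 140 mm across, 65 mm high; leave alone. Origin: centre of underside.
- mug: Blue mug, 76 mm across, 85 mm high; leave alone. Origin: centre of underside.
- cutter_round: Copper cookie-cutter ring, 64 mm across, 22 mm high; leave alone. Origin: centre of underside.
- cutter_small: Steel cookie-cutter ring, 46 mm across, 22 mm high; leave alone. Origin: centre of underside.
- spoon: Wooden spoon, 240 mm long, lying on the table; leave alone.
- measure: Orange measuring cup, 60 mm across, 40 mm high; leave alone. Origin: centre of underside.
Not all that is in view belongs to the job. What is shaped like the slim_white but blue is not meant.

How it is judged:
By the outcome, as a careful person would: the job done as asked, in the order asked, and still so for the second after the job is handed in, with the robot touching nothing.
Of long_tin, square_tin, jar_amber, jar_green, slim_yellow, slim_white only 5 to 6 are there at a start; the rules pass over those that are not, and their reading is None.
At some moment in a run one of caddy, long_tin, square_tin, jar_amber, jar_green may be knocked a few centimetres aside while the robot is not near it.
It also fails if it takes over 210 s, if anything falls off the work surface, if the arm or the gripper's body presses on something with over 40 N, if the wrist force passes 120 N, or if a joint passes its speed limit or range.

## Working session

There is one attempt and no reset: what is moved stays moved. The work goes in short steps, Python scripts to look and compute and a shell command to move; the robot and the scene stay as the last step left them, time stands still between calls to the robot, and variables do not carry over. Pictures are saved under pics/ and viewed, at most 14 in all, crops included, and the job is handed in when it is done.

```bash
mkdir -p pics; cat > h.py <<'E'
import numpy as np, cv2
from scipy.spatial.transform import Rotation as Ro
from plant import r
def cam(n):
    o=r.get_obs(); c=r.read_camera(n)
    if n=="wrist":
        T=np.eye(4); T[:3,:3]=Ro.from_rotvec(o["eef_rot"]).as_matrix(); T[:3,3]=o["position"]
        M=np.linalg.inv(T@np.array(c["mount"])); c["R"],c["t"]=M[:3,:3],M[:3,3]
    c["R"]=np.array(c["R"]); c["t"]=np.array(c["t"]).ravel(); return c
def save(c,f,crop=None,s=1):
    im=c["color"][:,:,::-1]
    if crop: x0,y0,x1,y1=crop; im=im[y0:y1,x0:x1]
    cv2.imwrite("pics/"+f,cv2.resize(im,None,fx=s,fy=s,interpolation=cv2.INTER_CUBIC))
    import pickle; pickle.dump({k:c[k] for k in("fx","fy","cx","cy","R","t","color")},open("pics/"+f+".pkl","wb"))
def load(f):
    import pickle; return pickle.load(open("pics/"+f+".pkl","rb"))
def atz(c,u,v,z):
    d=c["R"].T@np.array([(u-c["cx"])/c["fx"],(v-c["cy"])/c["fy"],1]); p=-c["R"].T@c["t"]
    return p+d*(z-p[2])/d[2]
def tri(obs):  # [(cam,u,v),...]
    A=[];b=[]
    for c,u,v in obs:
        d=c["R"].T@np.array([(u-c["cx"])/c["fx"],(v-c["cy"])/c["fy"],1]); d/=np.linalg.norm(d); p=-c["R"].T@c["t"]
        P=np.eye(3)-np.outer(d,d); A.append(P); b.append(P@p)
    return np.linalg.lstsq(np.vstack(A),np.hstack(b),rcond=None)[0]
def proj(c,X):
    q=c["R"]@np.array(X)+c["t"]; return np.array([c["fx"]*q[0]/q[2]+c["cx"],c["fy"]*q[1]/q[2]+c["cy"]])
E
python3 - <<'E'
from h import *
for n in("scene","side"):
    c=cam(n); save(c,n+"0.png",s=1.42); print(n,c["fx"],-c["R"].T@c["t"],c["R"][2])
c=cam("wrist");save(c,"wrist0.png"); print(-c["R"].T@c["t"],c["R"]); print(r.get_obs())
E
```

```text
scene 429.6652124719259 [1.50342945 0.32244613 0.76428735] [-0.75942946 -0.27498627 -0.58961805]
side 459.70412459351513 [ 0.30350928 -0.75110709  0.79161434] [ 0.25269154  0.66795654 -0.69998646]
[ 0.21749699 -0.5113518   0.38462302] [[ 2.58427008e-01 -9.66030771e-01 -1.78240550e-04]
 [-9.20455055e-01 -2.46290849e-01  3.03485272e-01]
 [-2.93220010e-01 -7.82647282e-02 -9.52836113e-01]]
{'t': 0.15, 'q': array([-1.52632073e+00,  3.81081827e-01,  1.29798709e+00, -8.84957971e-06,
        1.46359236e+00, -2.15298177e-01]), 'qvel': array([ 0.00022837, -0.00283298, -0.00360084, -0.00023129,  0.00023023,
        0.00138516]), 'joint_efforts': array([ 2.93875288e-03, -4.38081372e+01, -2.24614835e+01,  7.14003830e-02,
        3.43391730e-02, -8.50123479e-05]), 'position': array([ 0.14126198, -0.53135394,  0.23829139]), 'eef_rot': array([-3.11407291e+00, -4.06768785e-01, -1.29382375e-04]), 'contact_force': array([0.14732185, 0.60585087, 0.47741228]), 'wrist_torque': array([-0.0266362 , -0.01845164, -0.01278348]), 'grip_force': 0.0, 'gripper_width': 0.08807671963540831}
```

View pics/scene0.png

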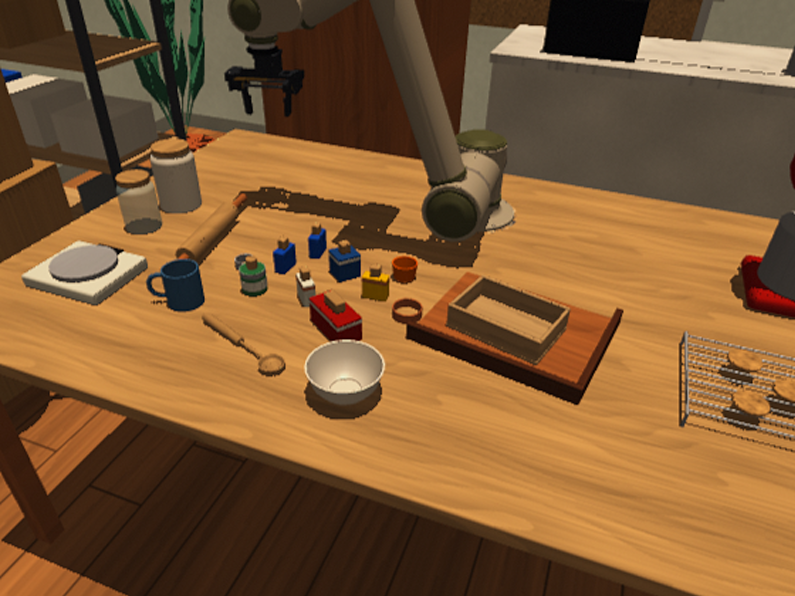

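View pics/side0.png

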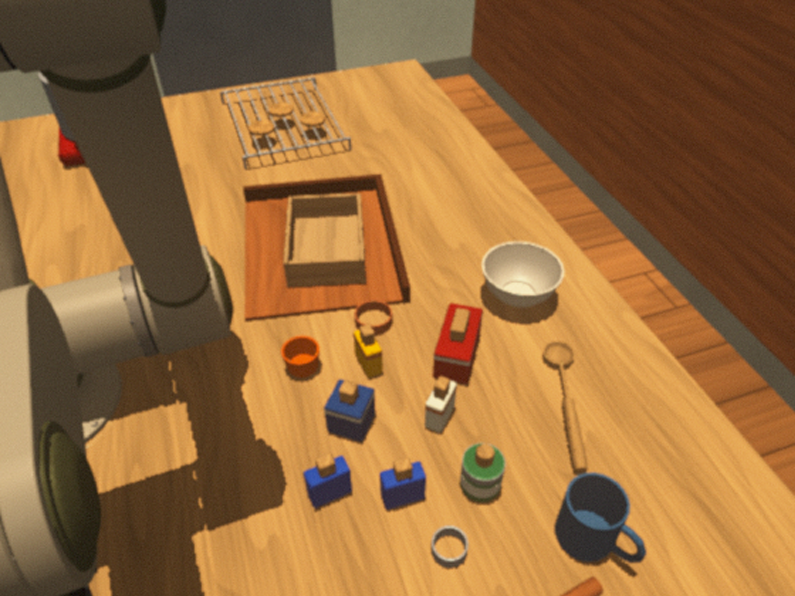

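The scene holds the red long tin, dark-blue square tin, green jar, yellow and white slims, plus two blue slim decoys. There's no amber jar. The caddy is on the board, with the lips meeting at side (379,180). I'll crop in to get more precise pixels.

```bash
python3 - <<'E'
from h import *
c=load("side0.png"); save(c,"side_a.png",(200,200,400,350),4); save(c,"side_b.png",(160,110,300,230),5)
c=load("scene0.png"); save(c,"sc_a.png",(160,150,290,247),6)
E
cat h.py | head -1
```

```text
import numpy as np, cv2
```

View pics/side_a.png

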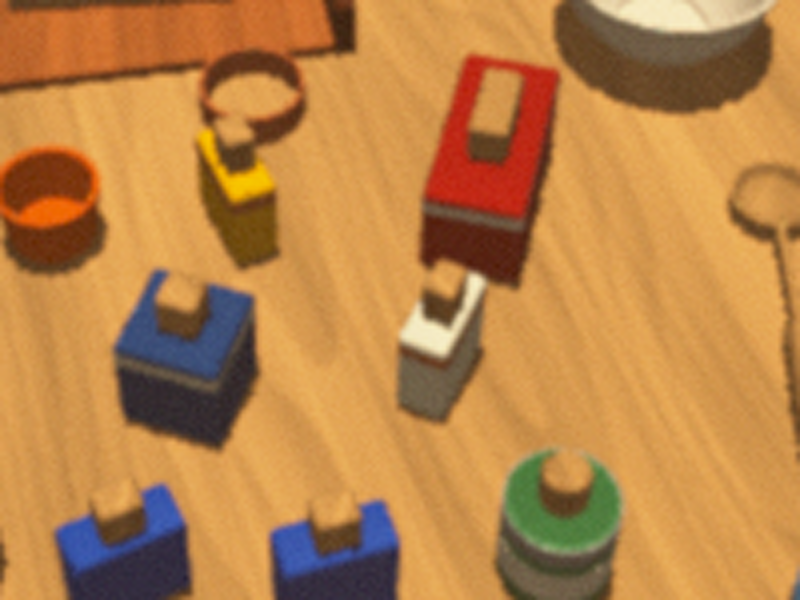

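View pics/side_b.png

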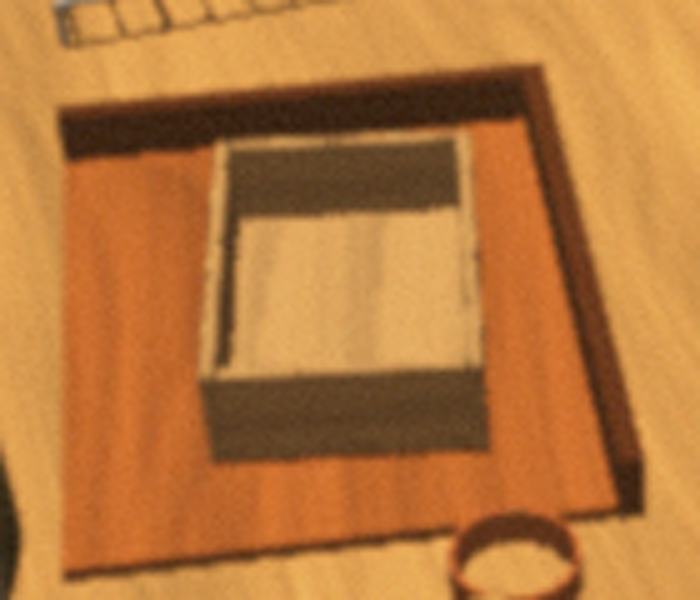

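View pics/sc_a.png

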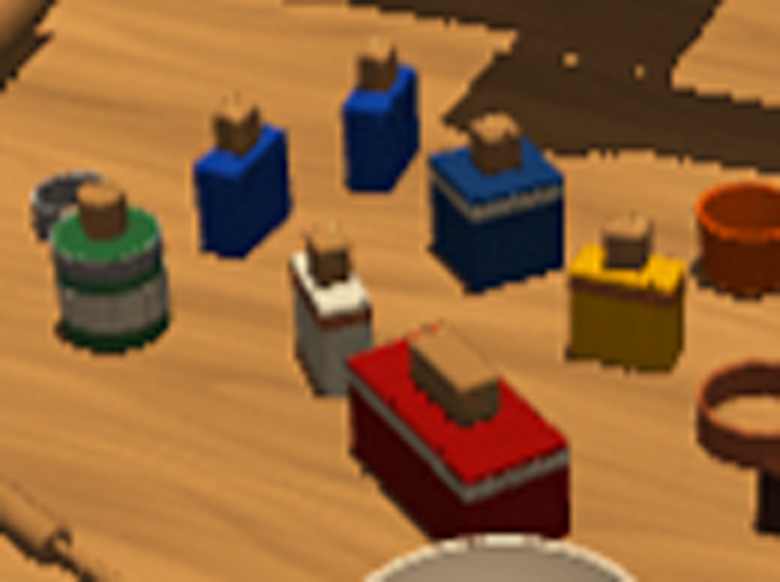

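Measuring from these crops. Side_a has the knob tops, for example long (498,100) and square (183,293). Side_b has the lip corner at (525,118) on the board and the caddy rim corners. Sc_a has the same knobs.

```bash
python3 - <<'E'
from h import *
s=load("side0.png"); k=load("scene0.png")
A=lambda u,v:(s,200+u/4,200+v/4); B=lambda u,v:(s,160+u/5,110+v/5); C=lambda u,v:(k,160+u/6,150+v/6)
np.set_printoptions(precision=4,suppress=True)
for n,a,b in [("long",(498,98),(455,358)),("square",(184,293),(496,129)),("yellow",(236,132),(630,229)),("white",(447,278),(329,240)),("green",(567,468),(103,195)),("blueA",(119,498),(238,110)),("blueB",(335,507),(378,52))]:
    try: print(n,tri([A(*a),C(*b)]), atz(*A(*a),{"long":.082,"square":.084,"green":.082}.get(n,.08)))
    except Exception as e: print(e)
def pl(n,z,*p): 
    P=[atz(*q,z)[:2] for q in p]; print(n,*P)
    for i in range(len(P)-1): d=P[i+1]-P[i]; print("   len %.3f ang %.1f"%(np.hypot(*d),np.degrees(np.arctan2(d[1],d[0]))))
pl("long top",.058,A(468,58),A(558,72),A(522,218),A(424,204))
pl("square top",.060,A(156,272),A(256,298),A(218,383),A(116,350))
pl("yellow top",.056,A(200,132),A(243,203),A(274,196))
pl("white top",.056,A(400,345),A(438,355),A(487,282))
pl("board",.008,B(65,157),B(525,118),B(618,508),B(65,575))
pl("lip top outer",.038,B(60,108),B(540,67),B(642,462))
pl("caddy rim outer",.063,B(217,145),B(468,133),B(488,370),B(202,380))
E
```

```text
long [ 0.626  -0.1191  0.0786] [ 0.6257 -0.1249  0.082 ]
square [ 0.4266 -0.1897  0.0782] [ 0.4273 -0.1976  0.084 ]
yellow [ 0.4849 -0.0897  0.0737] [ 0.485  -0.0995  0.08  ]
white [ 0.5531 -0.2228  0.0749] [ 0.553  -0.2295  0.08  ]
green [ 0.5618 -0.3456  0.0771] [ 0.5616 -0.3506  0.082 ]
blueA [ 0.3931 -0.322   0.0664] [ 0.3679 -0.2958  0.08  ]
blueB [ 0.4327 -0.2967  0.087 ] [ 0.4568 -0.3329  0.08  ]
long top [ 0.6332 -0.0684] [ 0.677  -0.0962] [ 0.6132 -0.1894] [ 0.5683 -0.1629]
   len 0.052 ang -32.4
   len 0.113 ang -124.4
   len 0.052 ang 149.5
square top [ 0.422 -0.161] [ 0.4647 -0.1942] [ 0.4313 -0.2373] [ 0.3901 -0.2016]
   len 0.054 ang -37.8
   len 0.055 ang -127.7
   len 0.054 ang 139.1
yellow top [ 0.4724 -0.0708] [ 0.4788 -0.1282] [ 0.4959 -0.129 ]
   len 0.058 ang -83.6
   len 0.017 ang -2.9
white top [ 0.5234 -0.2432] [ 0.5388 -0.2552] [ 0.5796 -0.2212]
   len 0.020 ang -38.0
   len 0.053 ang 39.8
board [0.3793 0.4005] [0.6438 0.3493] [0.5822 0.0152] [0.3187 0.0605]
   len 0.269 ang -11.0
   len 0.340 ang -100.4
   len 0.267 ang 170.3
lip top outer [0.3823 0.4055] [0.6555 0.3542] [0.5934 0.0121]
   len 0.278 ang -10.6
   len 0.348 ang -100.3
caddy rim outer [0.4538 0.3034] [0.5859 0.2688] [0.5359 0.074 ] [0.4034 0.1133]
   len 0.137 ang -14.7
   len 0.201 ang -104.4
   len 0.138 ang 163.5
```

```bash
python3 -m handwheel '[[[0.457,0.812,0],[0,0,0.72],1],[[0.457,0.812,0],[0,0,0.72],1],[[0.457,0.812,0],[0,0,0.72],1],[[0.457,0.812,0],[0,0,0.72],1],[[0.457,0.812,0],[0,0,0.72],1],[[0.457,0.812,0],[0,0,0.72],1],[[0.457,0.812,0],[0,0,0.72],1],[[0.457,0.812,0],[0,0,0.72],1],[[0.457,0.812,0],[0,0,0.72],1]]' && python3 -m handwheel '[[[0.457,0.812,0],[0,0,0.72],1],[[0.457,0.812,0],[0,0,0.72],1],[[0.457,0.812,0],[0,0,0.72],1],[[0.457,0.812,0],[0,0,0.72],1],[[0.457,0.812,0],[0,0,0.72],1],[[0.457,0.812,0],[0,0,0.72],1],[[0.457,0.812,0],[0,0,0.72],1],[[0.457,0.812,0],[0,0,0.72],1],[[0.457,0.812,0],[0,0,0.72],1],[[0,0,0],[0,0,0],1],[[0,0,0],[0,0,0],1]]'
cat >> h.py <<'E'
BO=np.array([.643,.350]); BY=np.radians(-10.4)
def st(tgt=None):
    o=r.get_obs(); R=Ro.from_rotvec(o["eef_rot"]).as_matrix(); p=np.array(o["position"])
    c,s=np.cos(BY),np.sin(BY); d=p[:2]-BO; b=np.array([c*d[0]+s*d[1],-s*d[0]+c*d[1]])
    print("t%.1f p"%o["t"],p.round(4),"yawY %.1f tilt %.1f"%(np.degrees(np.arctan2(R[1,1],R[0,1])),np.degrees(np.arccos(-R[2,2]))),"board",b.round(4),"F",np.round(o["contact_force"],1),"w %.4f g %.1f q6 %.2f"%(o["gripper_width"],o["grip_force"],o["q"][5]))
def b2w(x,y):
    c,s=np.cos(BY),np.sin(BY); return BO+np.array([c*x-s*y,s*x+c*y])
E
python3 - <<'E'
from h import *
st(); save(cam("wrist"),"w1.png")
c=load("side0.png");print(atz(c,263,224,.02))
E
```

```text
t: 0.9
position: [0.3062, -0.2374, 0.2387]
eef_rot: [-2.876, -1.264, -0.0]
contact_force: [0.7, 0.1, 0.3]
gripper_width: 0.0882
grip_force: 0.0
t: 1.82
position: [0.4704, 0.0544, 0.2383]
eef_rot: [-2.409, -2.016, 0.001]
contact_force: [0.3, -0.2, -0.0]
gripper_width: 0.088
grip_force: 0.0
t1.8 p [0.4704 0.0544 0.2383] yawY -10.1 tilt 0.1 board [-0.1164 -0.3219] F [ 0.3 -0.2 -0. ] w 0.0880 g 0.0 q6 0.04
[ 0.51798035 -0.01985867  0.02      ]
```

View pics/w1.png

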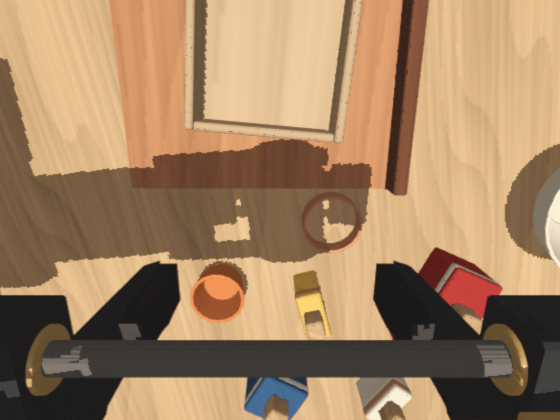

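The wrist view has the caddy's near wall at (190–345,130–140), the board edge at row 188 and the cutter at (330,220). The space where the fingers go down is clear. Lowering, then pushing along board +y.

```bash
python3 -m handwheel '[[[0,0,-0.875],[0,0,-0.06],1],[[0,0,-0.875],[0,0,0],1],[[0,0,-0.875],[0,0,0],1],[[0,0,-0.875],[0,0,0],1],[[0,0,-0.875],[0,0,0],1],[[0,0,-0.875],[0,0,0],1],[[0,0,0],[0,0,0],1]]' | tail -4 && python3 -m handwheel '[[[0.0225,0.123,0],[0,0,0],1],[[0.0225,0.123,0],[0,0,0],1],[[0.0225,0.123,0],[0,0,0],1],[[0.0225,0.123,0],[0,0,0],1],[[0.0225,0.123,0],[0,0,0],1],[[0.0225,0.123,0],[0,0,0],1],[[0.0225,0.123,0],[0,0,0],1],[[0.0225,0.123,0],[0,0,0],1],[[0.0225,0.123,0],[0,0,0],1],[[0.0225,0.123,0],[0,0,0],1],[[0.0225,0.123,0],[0,0,0],1],[[0.0225,0.123,0],[0,0,0],1]]' && python3 -m handwheel '[[[0.0225,0.123,0],[0,0,0],1],[[0.0225,0.123,0],[0,0,0],1],[[0.0225,0.123,0],[0,0,0],1],[[0.0225,0.123,0],[0,0,0],1],[[0.0225,0.123,0],[0,0,0],1],[[0.0225,0.123,0],[0,0,0],1]]'; python3 -c "
from h import *
st()"
```

```text
eef_rot: [-2.415, -1.998, 0.011]
contact_force: [-1.6, 0.4, -0.1]
gripper_width: 0.0881
grip_force: 0.0
t: 3.45
position: [0.481, 0.1125, 0.0287]
eef_rot: [-2.417, -2.007, 0.001]
contact_force: [-0.3, -3.9, 3.1]
gripper_width: 0.0884
grip_force: 2.1
t: 3.95
position: [0.4864, 0.1422, 0.0287]
eef_rot: [-2.417, -2.006, 0.001]
contact_force: [-1.1, -4.0, 2.4]
gripper_width: 0.0877
grip_force: 1.8
t4.0 p [0.4864 0.1422 0.0287] yawY -10.6 tilt 0.0 board [-0.1165 -0.2326] F [-1.1 -4.   2.4] w 0.0877 g 1.8 q6 0.24
```

Pushing at about 4 N. Continuing in small steps until the side lip stops it.

```bash
for i in 1; do python3 -m handwheel '[[[0.0225,0.123,0],[0,0,0],1],[[0.0135,0.074,0],[0,0,0],1],[[0.0135,0.074,0],[0,0,0],1]]' | grep -E 'pos|contact'; python3 -m handwheel '[[[0.009,0.05,0],[0,0,0],1],[[0.009,0.05,0],[0,0,0],1]]' | grep -E 'pos|contact';python3 -m handwheel '[[[0.009,0.05,0],[0,0,0],1],[[0.009,0.05,0],[0,0,0],1]]' | grep -E 'pos|contact'; done
```

```text
position: [0.4885, 0.1529, 0.0287]
contact_force: [0.1, -3.9, 1.0]
position: [0.4892, 0.1567, 0.0287]
contact_force: [0.0, -2.7, 1.3]
position: [0.4899, 0.1606, 0.0287]
contact_force: [-1.1, -2.2, -0.4]
```

```bash
python3 -m handwheel '[[[0.009,0.05,0],[0,0,0],1],[[0.009,0.05,0],[0,0,0],1]]' | grep -E 'pos|contact';python3 -m handwheel '[[[0.009,0.05,0],[0,0,0],1],[[0,0,0],[0,0,0],1]]' | grep -E 'pos|contact'; python3 - <<'E'
from h import *
st(); c=cam("side"); save(c,"s2.png",(160,110,300,230),5)
E
```

```text
position: [0.4906, 0.1647, 0.0287]
contact_force: [-0.7, -2.0, -0.5]
position: [0.4911, 0.1669, 0.0287]
contact_force: [0.5, -1.1, -0.5]
t4.9 p [0.4911 0.1669 0.0287] yawY -10.6 tilt 0.0 board [-0.1163 -0.2075] F [ 0.5 -1.1 -0.5] w 0.0883 g 0.3 q6 0.28
```

View pics/s2.png

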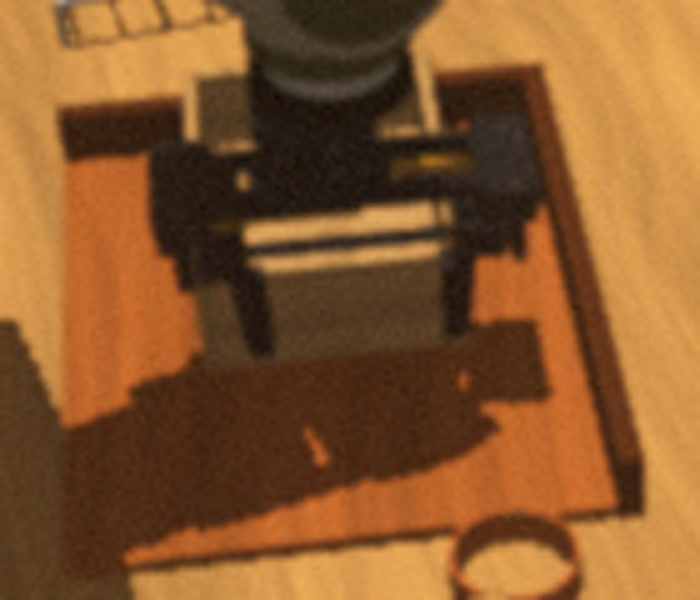

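Squared up and close to the side lip, rim at about (190–430,75). No stop force yet, so I'll push on a little at a time.

```bash
for i in a; do python3 -m handwheel '[[[0.009,0.05,0],[0,0,0],1],[[0,0,0],[0,0,0],1]]' | grep -E 'pos|contact'; python3 -m handwheel '[[[0.009,0.05,0],[0,0,0],1],[[0,0,0],[0,0,0],1]]' | grep -E 'pos|contact';python3 -m handwheel '[[[0.009,0.05,0],[0,0,0],1],[[0,0,0],[0,0,0],1]]' | grep -E 'pos|contact'; done; python3 -c "
from h import *
st()"
```

```text
position: [0.4917, 0.167, 0.0288]
contact_force: [0.0, -15.2, 0.6]
position: [0.4921, 0.1671, 0.0288]
contact_force: [-0.0, -27.3, 2.4]
position: [0.4924, 0.1672, 0.0289]
contact_force: [-1.9, -40.6, 5.0]
t5.4 p [0.4924 0.1672 0.0289] yawY -10.4 tilt 0.6 board [-0.1152 -0.207 ] F [ -1.9 -40.6   5. ] w 0.0884 g 20.4 q6 0.29
```

```bash
python3 -m handwheel '[[[-0.045,-0.24,0],[0,0,0],1],[[-0.009,-0.049,0],[0,0,0],1],[[0,0,0.9],[0,0,0],1],[[0,0,0.9],[0,0,0],1]]' |grep -E pos; python3 -m handwheel '[[[-0.121,0.19,0],[0,0,1],1],[[-0.121,0.19,0],[0,0,1],1],[[-0.121,0.19,0],[0,0,1],1],[[-0.121,0.19,0],[0,0,1],1],[[-0.121,0.19,0],[0,0,1],1],[[-0.121,0.19,0],[0,0,1],1],[[-0.121,0.19,0],[0,0,1],1],[[-0.121,0.19,0],[0,0,1],1],[[-0.121,0.19,0],[0,0,1],1]]'|grep pos;python3 -m handwheel '[[[-0.121,0.19,0],[0,0,1],1],[[-0.121,0.19,0],[0,0,1],1],[[-0.121,0.19,0],[0,0,1],1],[[-0.121,0.19,0],[0,0,1],1],[[-0.121,0.19,0],[0,0,1],1],[[-0.121,0.19,0],[0,0,1],1],[[-0.121,0.19,0],[0,0,1],1],[[-0.121,0.19,0],[0,0,1],1],[[-0.121,0.19,0],[0,0,1],1],[[0,0,0],[0,0,0],1]]'|grep pos; python3 -c "
from h import *
st(); print(b2w(-.222,-.101))
save(cam('wrist'),'w2.png')
save(cam('side'),'s2b.png',(160,110,300,230),5)"
```

```text
position: [0.4891, 0.1611, 0.1005]
position: [0.4461, 0.2303, 0.1009]
position: [0.402, 0.2991, 0.1009]
t7.3 p [0.402  0.2991 0.1009] yawY 79.6 tilt 0.1 board [-0.2279 -0.0936] F [0.5 0.3 0.6] w 0.0882 g 0.0 q6 -0.99
[0.4064147  0.29073453]
```

View pics/s2b.png

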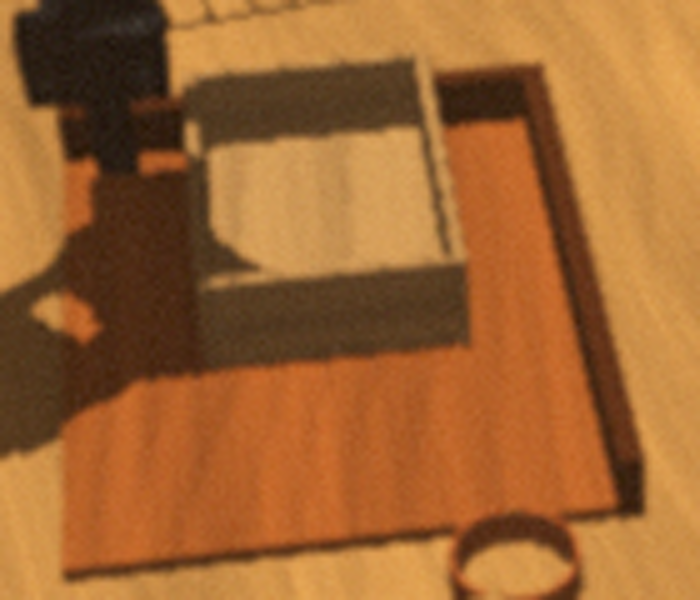

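The caddy is square against the side lip with a gap to the back lip. Lowering the fingers and pushing along board +x.

```bash
python3 -m handwheel '[[[0,0,-0.6],[0,0,0],1],[[0,0,-0.6],[0,0,0],1],[[0,0,-0.6],[0,0,0],1],[[0,0,0],[0,0,0],1]]' |grep -E 'pos|contact'; python3 -m handwheel '[[[0.123,-0.0225,0],[0,0,0],1],[[0.123,-0.0225,0],[0,0,0],1],[[0.123,-0.0225,0],[0,0,0],1],[[0.123,-0.0225,0],[0,0,0],1],[[0.123,-0.0225,0],[0,0,0],1],[[0.123,-0.0225,0],[0,0,0],1],[[0.123,-0.0225,0],[0,0,0],1],[[0.123,-0.0225,0],[0,0,0],1],[[0.123,-0.0225,0],[0,0,0],1],[[0.123,-0.0225,0],[0,0,0],1],[[0.123,-0.0225,0],[0,0,0],1],[[0.123,-0.0225,0],[0,0,0],1]]' |grep -E 'pos|contact'; python3 -m handwheel '[[[0.123,-0.0225,0],[0,0,0],1],[[0.074,-0.0135,0],[0,0,0],1],[[0.074,-0.0135,0],[0,0,0],1]]' |grep -E 'pos|contact';python3 -c "
from h import *
st()"
```

```text
position: [0.4015, 0.2967, 0.0256]
contact_force: [-0.3, -0.1, -0.4]
position: [0.4623, 0.2869, 0.0287]
contact_force: [-5.2, 0.4, 3.7]
position: [0.473, 0.2849, 0.0287]
contact_force: [-5.0, 0.4, 3.4]
t9.0 p [0.473  0.2849 0.0287] yawY 79.4 tilt 0.0 board [-0.1554 -0.0947] F [-5.   0.4  3.4] w 0.0884 g 2.2 q6 -1.06
```

```bash
python3 -m handwheel '[[[0.05,-0.009,0],[0,0,0],1],[[0.05,-0.009,0],[0,0,0],1],[[0.05,-0.009,0],[0,0,0],1]]' |grep -E 'pos|contact';  python3 -m handwheel '[[[0.05,-0.009,0],[0,0,0],1],[[0,0,0],[0,0,0],1]]' |grep -E 'pos|contact'; python3 -m handwheel '[[[0.05,-0.009,0],[0,0,0],1],[[0,0,0],[0,0,0],1]]' |grep -E 'pos|contact';python3 -c "
from h import *
st()"
```

```text
position: [0.4755, 0.284, 0.0287]
contact_force: [-26.2, 2.2, 18.0]
position: [0.4755, 0.2837, 0.0286]
contact_force: [-27.0, 0.7, 17.7]
position: [0.4755, 0.2835, 0.0286]
contact_force: [-35.9, 2.3, 22.9]
t9.6 p [0.4755 0.2835 0.0286] yawY 79.6 tilt 0.9 board [-0.1527 -0.0956] F [-35.9   2.3  22.9] w 0.0879 g 17.6 q6 -1.07
```

```bash
python3 -m handwheel '[[[-0.3,0.055,0],[0,0,0],1],[[-0.1,0.02,0],[0,0,0],1],[[0,0,0.9],[0,0,0],1],[[0,0,0.9],[0,0,0],1],[[-0.4,0,0.9],[0,0,0],1],[[-0.6,0,0.9],[0,0,0],1],[[-0.6,0,0.7],[0,0,0],1],[[-0.3,0,0],[0,0,0],1],[[0,0,0],[0,0,0],1]]' |grep -E 'pos|contact'; python3 -c "
from h import *
st(); save(cam('wrist'),'w3.png')
save(cam('side'),'s3.png')
a=load('s3.png')['color'][100:240,150:310,::-1]; b=load('w3.png')['color'][:,:,::-1]
a=cv2.resize(a,(480,420),interpolation=cv2.INTER_CUBIC); b=cv2.resize(b[:,:],(320,240)); b=cv2.copyMakeBorder(b,0,180,0,0,0)
cv2.imwrite('pics/m3.png',np.hstack([a,b]))
"
```

```text
position: [0.391, 0.2864, 0.2012]
contact_force: [0.8, -0.2, 0.2]
t10.3 p [0.391  0.2864 0.2012] yawY 79.4 tilt 0.3 board [-0.2364 -0.108 ] F [ 0.8 -0.2  0.2] w 0.0883 g 0.0 q6 -1.00
```

View pics/m3.png

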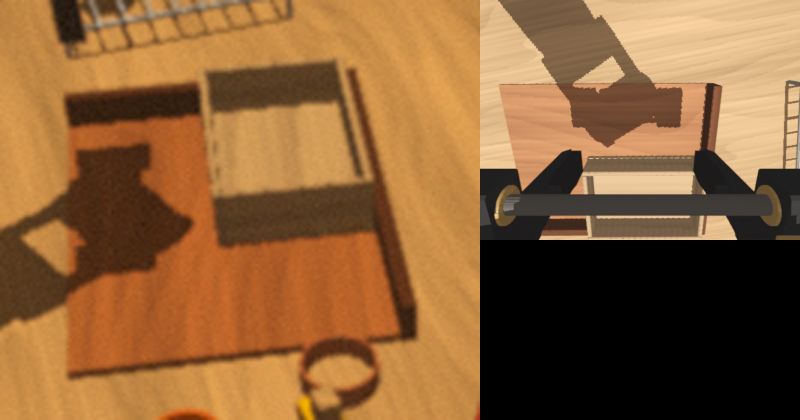

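The caddy looks flush against both lips, with its rim at (203,72), (337,60), (375,180), (212,198) in the left panel. I'll compute its pose, then use two wrist views over the items to refine the grasps.

```bash
python3 - <<'E'
from h import *
np.set_printoptions(precision=4,suppress=True)
c=load('s3.png'); P=np.array([atz(c,150+u/3,100+v/3,.063)[:2] for u,v in [(203,72),(337,60),(375,180),(212,198)]])
print(P,P.mean(0)); 
for i in range(4): d=P[(i+1)%4]-P[i]; print(np.hypot(*d),np.degrees(np.arctan2(d[1],d[0])))
print("expected",b2w(-.07,-.101), "by contact", b2w(-.0737,-.097))
# overlay expected rim for 2 hypotheses
im=cv2.resize(c['color'][100:240,150:310,::-1],None,fx=5,fy=4.2*5/5,interpolation=cv2.INTER_CUBIC)
E
```

```text
[[0.5082 0.362 ]
 [0.6341 0.3396]
 [0.6071 0.15  ]
 [0.4688 0.1726]] [0.5545 0.2561]
0.12788258090878865 -10.098288377931784
0.19151524421368202 -98.10480884764124
0.1401336659108384 170.71701278244063
0.19347366523392617 78.25051986705247
expected [0.5559 0.2633] by contact [0.553  0.2679]
```

```bash
python3 -m handwheel '[[[0.18,-0.536,0.18],[0,0,-1],1],[[0.18,-0.536,0.18],[0,0,-1],1],[[0.18,-0.536,0.18],[0,0,-1],1],[[0.18,-0.536,0.18],[0,0,-1],1],[[0.18,-0.536,0.18],[0,0,-1],1],[[0.18,-0.536,0.18],[0,0,-1],1],[[0.18,-0.536,0.18],[0,0,-1],1],[[0.18,-0.536,0.18],[0,0,-1],1],[[0.18,-0.536,0.18],[0,0,-1],1],[[0,0,0],[0,0,0],1]]' |grep -E 'pos'; python3 -m handwheel '[[[0.18,-0.536,0.18],[0,0,-1],1],[[0.18,-0.536,0.18],[0,0,-1],1],[[0.18,-0.536,0.18],[0,0,-1],1],[[0.18,-0.536,0.18],[0,0,-1],1],[[0.18,-0.536,0.18],[0,0,-1],1],[[0.18,-0.536,0.18],[0,0,-1],1],[[0.18,-0.536,0.18],[0,0,-1],1],[[0.18,-0.536,0.18],[0,0,-1],1],[[0.18,-0.536,0.18],[0,0,-1],1],[[0,0,0],[0,0,0],1],[[0,0,0],[0,0,0],1]]' |grep -E 'pos'; python3 -c "
from h import *
st(); save(cam('wrist'),'wA.png',s=1.42)
"; python3 -m handwheel '[[[-0.5,0,0],[0,0,0],0.45],[[-0.5,0,0],[0,0,0],0.45],[[-0.5,0,0],[0,0,0],0.45],[[-0.5,0,0],[0,0,0],0.45],[[0,0,0],[0,0,0],0.45],[[0,0,0],[0,0,0],0.45]]'|grep pos;  python3 -c "
from h import *
st(); save(cam('wrist'),'wB.png',s=1.42)
"
```

```text
position: [0.4591, 0.0898, 0.2641]
position: [0.5219, -0.1006, 0.3276]
t12.2 p [ 0.5219 -0.1006  0.3276] yawY -10.6 tilt 0.1 board [-0.0378 -0.4651] F [ 0.2  0.5 -0. ] w 0.0884 g 0.0 q6 -0.23
position: [0.4409, -0.0989, 0.329]
t12.8 p [ 0.4409 -0.0989  0.329 ] yawY -10.5 tilt 0.0 board [-0.1177 -0.478 ] F [0.4 0.  0.7] w 0.0498 g 0.0 q6 -0.30
```

View pics/wA.png

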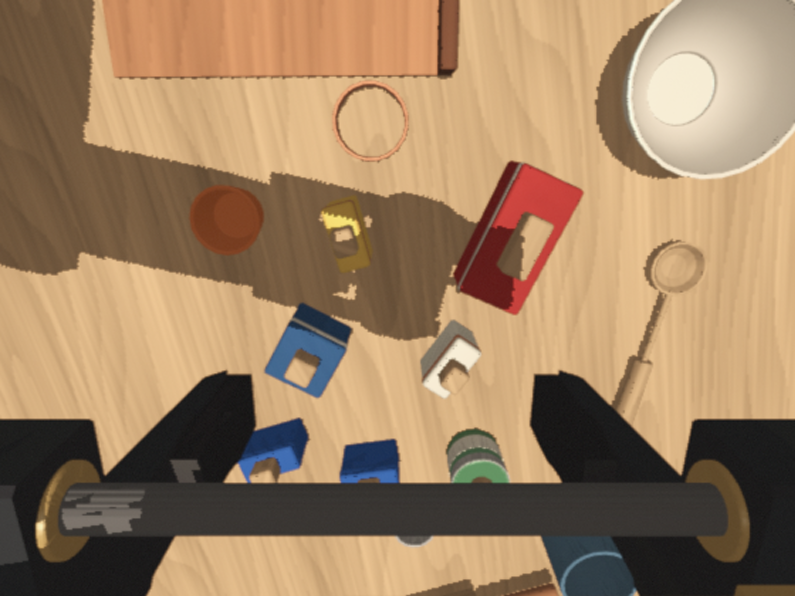

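View pics/wB.png

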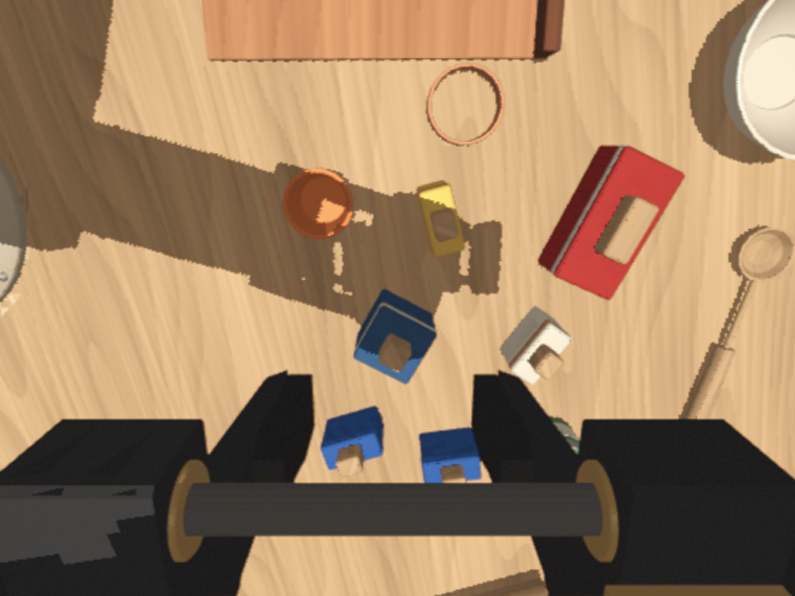

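Wrist views A and B show every knob. Centres in A and B: long (527,246)/(629,230), square (303,369)/(396,353), white (454,379)/(546,361), yellow (344,236)/(443,224). The green jar's knob is hidden by the gripper bar.

```bash
python3 - <<'E'
from h import *
np.set_printoptions(precision=4,suppress=True)
a=load('wA.png');b=load('wB.png');s=load('side0.png');k=load('scene0.png'); f=795/560
for n,A,B,S,z in [("long",(527,246),(629,230),(498,98),.082),("square",(303,369),(396,353),(184,293),.084),("white",(454,379),(546,361),(447,278),.08),("yellow",(344,236),(443,224),(236,132),.08)]:
    o=[(a,A[0]/f,A[1]/f),(b,B[0]/f,B[1]/f)]; so=(s,200+S[0]/4,200+S[1]/4)
    print(n,"AB",tri(o),"ABS",tri(o+[so]),"atz",atz(*o[0],z),atz(*o[1],z))
def ang(c,p,q,z):
    d=atz(c,q[0]/f,q[1]/f,z)-atz(c,p[0]/f,p[1]/f,z); print("  ang %.1f len %.3f"%(np.degrees(np.arctan2(d[1],d[0])),np.hypot(*d[:2])))
print("long");ang(b,(552,272),(623,147),.058);ang(b,(609,299),(684,177),.058);ang(a,(517,313),(582,191),.058)
print("sq");ang(a,(265,367),(318,397),.06);ang(a,(318,397),(352,345),.06);ang(b,(355,352),(407,382),.06)
print("white");ang(a,(421,387),(456,336),.056);ang(b,(527,384),(569,344),.056);ang(a,(447,397),(481,355),.056)
print("yellow");ang(a,(349,272),(322,210),.056);ang(b,(434,255),(418,190),.056);ang(a,(370,263),(355,200),.056);ang(b,(465,250),(449,183),.056)
print(atz(a,440/f,75/f,.008),atz(b,535/f,58/f,.008),"expected side0 .5822 .0152")
E
```

```text
long AB [ 0.6261 -0.1219  0.0743] ABS [ 0.6259 -0.1213  0.0774] atz [ 0.6243 -0.1197  0.082 ] [ 0.6228 -0.1203  0.082 ]
square AB [ 0.4275 -0.1922  0.0751] ABS [ 0.428  -0.1916  0.0765] atz [ 0.4299 -0.1889  0.084 ] [ 0.4281 -0.1879  0.084 ]
white AB [ 0.5525 -0.2252  0.072 ] ABS [ 0.5533 -0.2247  0.0735] atz [ 0.5523 -0.2228  0.08  ] [ 0.5504 -0.2196  0.08  ]
yellow AB [ 0.4841 -0.0912  0.0629] ABS [ 0.4853 -0.0902  0.0702] atz [ 0.4864 -0.0866  0.08  ] [ 0.4828 -0.0901  0.08  ]
long
  ang 55.0 len 0.110
  ang 54.9 len 0.111
  ang 56.2 len 0.112
sq
  ang -43.4 len 0.054
  ang 47.3 len 0.060
  ang -42.8 len 0.054
white
  ang 48.4 len 0.058
  ang 38.5 len 0.052
  ang 44.8 len 0.050
yellow
  ang 101.2 len 0.056
  ang 94.5 len 0.055
  ang 91.9 len 0.053
  ang 95.1 len 0.056
[0.5845 0.0197 0.008 ] [0.5837 0.0199 0.008 ] expected side0 .5822 .0152
```

```bash
python3 -m handwheel '[[[0.571,-0.066,-0.65],[0,0,-0.605],0.6],[[0.571,-0.066,-0.65],[0,0,-0.605],0.6],[[0.571,-0.066,-0.65],[0,0,-0.605],0.6],[[0.571,-0.066,-0.65],[0,0,-0.605],0.6],[[0.571,-0.066,-0.65],[0,0,-0.605],0.6],[[0.571,-0.066,-0.65],[0,0,-0.605],0.6],[[0.571,-0.066,-0.65],[0,0,-0.605],0.6],[[0.571,-0.066,-0.65],[0,0,-0.605],0.6],[[0,0,0],[0,0,0],0.6],[[0,0,0],[0,0,0],0.6]]' |grep pos; python3 - <<'E'
from h import *
st(); c=cam('wrist'); save(c,'wC.png'); s=cam('side'); save(s,'sC.png')
a=cv2.resize(s['color'][190:350,200:400,::-1],(400,320)); b=cv2.resize(c['color'][:,:,::-1],(400,300)); b=cv2.copyMakeBorder(b,0,20,0,0,0)
cv2.imwrite('pics/mC.png',np.hstack([a,b]))
E
```

```text
position: [0.6243, -0.1201, 0.1183]
t13.6 p [ 0.6243 -0.1201  0.1183] yawY -34.7 tilt 0.2 board [ 0.0665 -0.4658] F [-0.3  0.  -0.2] w 0.0526 g 0.0 q6 0.23
```

View pics/mC.png

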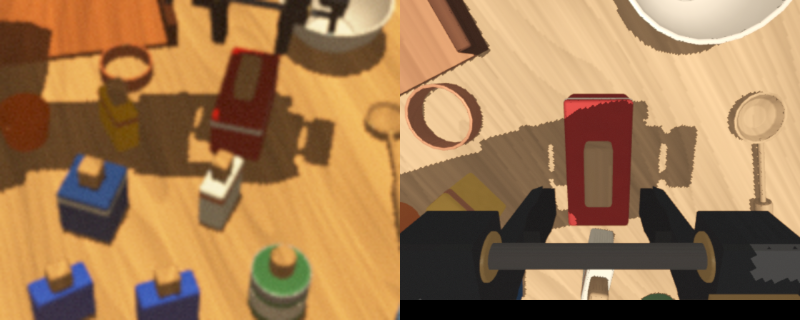

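The tin lines up with the image axis and its knob (598,175) sits midway between the fingers. I'll compute the along-bar offset and then descend.

```bash
python3 - <<'E'
from h import *
c=load('wC.png')
for n,u,v,z in [("knob top",599,175,.082),("lidFL",565,101,.058),("lidFR",631,101,.058),("lidNR",629,225,.058),("lidNL",567,225,.058)]:
    print(n,atz(c,(u-400)*1.4,v*1.4,z).round(4))
E
python3 -m handwheel '[[[0,0,-0.6],[0,0,0],0.6],[[0,0,-0.5],[0,0,0],0.6],[[0,0,-0.3],[0,0,0],0.6],[[0,0,0],[0,0,0],0.6],[[0,0,0],[0,0,0],0.6]]'|grep -E 'pos|cont'
```

```text
knob top [ 0.6268 -0.1191  0.082 ]
lidFL [ 0.6348 -0.0602  0.058 ]
lidFR [ 0.6777 -0.0897  0.058 ]
lidNR [ 0.6157 -0.1842  0.058 ]
lidNL [ 0.5685 -0.1518  0.058 ]
position: [0.624, -0.1209, 0.0665]
contact_force: [-1.4, -0.1, 0.6]
```

```bash
python3 -m handwheel '[[[0,0,-0.08],[0,0,0],0.6],[[0,0,0],[0,0,0],0.1],[[0,0,0],[0,0,0],0.1],[[0,0,0],[0,0,0],0.1],[[0,0,0],[0,0,0],0.1],[[0,0,0],[0,0,0],0.1],[[0,0,0],[0,0,0],0.1],[[0,0,0],[0,0,0],0.1]]' 30|grep -E 'pos|cont|gri'; python3 -m handwheel '[[[0,0,0.3],[0,0,0],0.1],[[0,0,0.6],[0,0,0],0.1],[[0,0,0.8],[0,0,0],0.1],[[0,0,0.8],[0,0,0],0.1],[[0,0,0.5],[0,0,0],0.1],[[0,0,0],[0,0,0],0.1]]'|grep -E 'pos|cont|gri';python3 - <<'E'
from h import *
st(); 
for x,y in[(0,.060),(-.031,0),(.031,0),(-.031,-.062),(.031,-.062)]: print(x,y,b2w(-.0737+x,-.097+y).round(4))
E
```

```text
position: [0.624, -0.1209, 0.062]
contact_force: [-0.3, 0.4, 1.8]
gripper_width: 0.0216
grip_force: 30.0
position: [0.6253, -0.1213, 0.1863]
contact_force: [0.0, -1.1, -1.7]
gripper_width: 0.0216
grip_force: 30.0
t15.3 p [ 0.6253 -0.1213  0.1863] yawY -34.8 tilt 0.4 board [ 0.0676 -0.4668] F [ 0.  -1.1 -1.7] w 0.0216 g 30.0 q6 0.23
0 0.06 [0.5638 0.3269]
-0.031 0 [0.5225 0.2735]
0.031 0 [0.5835 0.2623]
-0.031 -0.062 [0.5113 0.2125]
0.031 -0.062 [0.5723 0.2013]
```

```bash
python3 -m handwheel '[[[-0.3,0.725,0.3],[0,0,0.605],0.1],[[-0.3,0.725,0.3],[0,0,0.605],0.1],[[-0.3,0.725,0.3],[0,0,0.605],0.1],[[-0.3,0.725,0.3],[0,0,0.605],0.1],[[-0.3,0.725,0.3],[0,0,0.605],0.1],[[-0.3,0.725,0.3],[0,0,0.605],0.1],[[-0.3,0.725,0.3],[0,0,0.605],0.1],[[-0.3,0.725,0.3],[0,0,0.605],0.1],[[0,0,0],[0,0,0],0.1],[[0,0,0],[0,0,0],0.1]]'|grep -E 'pos|cont|gri';python3 - <<'E'
from h import *
st(); c=cam('wrist'); save(c,'wD.png',(60,0,460,300),2)
E
```

```text
position: [0.5273, 0.1122, 0.277]
contact_force: [-0.0, 0.0, -1.9]
gripper_width: 0.0215
grip_force: 30.0
t16.1 p [0.5273 0.1122 0.277 ] yawY -10.5 tilt 0.1 board [-0.0708 -0.2548] F [-0.   0.  -1.9] w 0.0215 g 30.0 q6 0.17
```

View pics/wD.png

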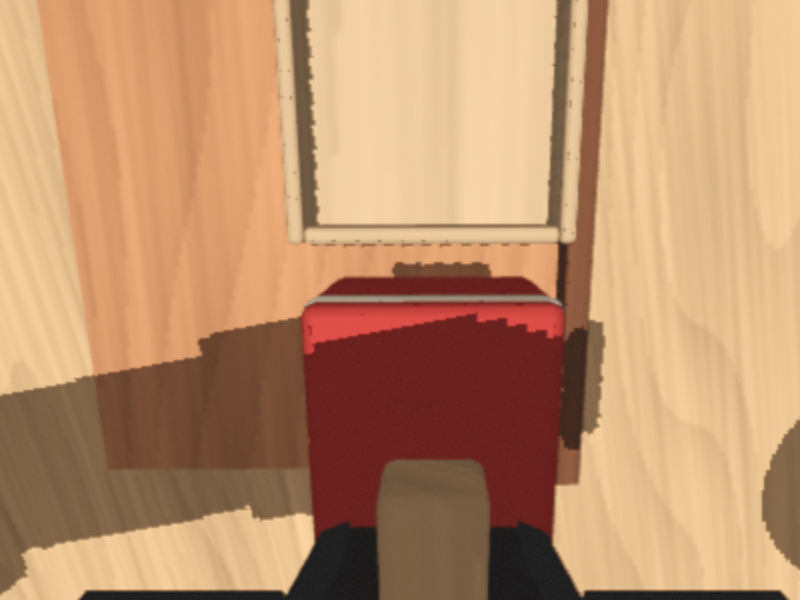

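The caddy's near rim outer corners are at (289,242) and (575,243). The held tin's far lid edge is at row 305.

```bash
python3 - <<'E'
from h import *
c=load('wD.png'); f=lambda u,v,z: atz(c,60+u/2,v/2,z)
L=f(289,242,.063);R=f(575,243,.063); d=(R-L)[:2]; print(L,R,np.hypot(*d),np.degrees(np.arctan2(d[1],d[0])))
a=np.radians(-10.4); print("caddy c",((L+R)/2)[:2]+.101*np.array([-np.sin(a),np.cos(a)]))
P=f(304,308,.273);Q=f(563,308,.273);d=(Q-P)[:2];print(P,Q,np.hypot(*d)); m=((P+Q)/2)[:2]-np.array([.5273,.1122]); print("ahead",m@[-np.sin(a),np.cos(a)],"side",m@[np.cos(a),np.sin(a)])
for u in(584,607): print(f(u,0,.038))
E
```

```text
[0.46948775 0.18104339 0.063     ] [0.60551132 0.15559108 0.063     ] 0.13838435629586993 -10.598449428749344
caddy c [0.55573197 0.26765796]
[0.51156368 0.17250652 0.273     ] [0.56439471 0.16280975 0.273     ] 0.053713552059808024
ahead 0.05647484058031095 side 0.0004924939099333474
[0.62758892 0.26289581 0.038     ]
[0.63823403 0.26093911 0.038     ]
```

```bash
python3 -m handwheel '[[[0.054,0.298,0],[0,0,1],0.1],[[0.054,0.298,0],[0,0,1],0.1],[[0.054,0.298,0],[0,0,1],0.1],[[0.054,0.298,0],[0,0,1],0.1],[[0.054,0.298,0],[0,0,1],0.1],[[0.054,0.298,0],[0,0,1],0.1],[[0.054,0.298,0],[0,0,1],0.1],[[0.054,0.298,0],[0,0,1],0.1],[[0.054,0.298,0],[0,0,1],0.1]]' |grep pos;python3 -m handwheel '[[[0.054,0.298,0],[0,0,1],0.1],[[0.054,0.298,0],[0,0,1],0.1],[[0.054,0.298,0],[0,0,1],0.1],[[0.054,0.298,0],[0,0,1],0.1],[[0.054,0.298,0],[0,0,1],0.1],[[0.054,0.298,0],[0,0,1],0.1],[[0.054,0.298,0],[0,0,1],0.1],[[0.054,0.298,0],[0,0,1],0.1],[[0.054,0.298,0],[0,0,1],0.1],[[0,0,0],[0,0,0],0.1]]' |grep pos; python3 -m handwheel '[[[0,0,-0.8],[0,0,0],0.1],[[0,0,-0.8],[0,0,0],0.1],[[0,0,-0.8],[0,0,0],0.1],[[0,0,-0.8],[0,0,0],0.1],[[0,0,-0.3],[0,0,0],0.1],[[0,0,0],[0,0,0],0.1],[[0,0,0],[0,0,0],0.1]]' |grep pos;python3 - <<'E'
from h import *
st(); c=cam('wrist'); save(c,'wE.png'); s=cam('side'); save(s,'sE.png')
a=cv2.resize(s['color'][100:240,160:310,::-1],(450,420)); b=cv2.resize(c['color'][:,:,::-1],(350,262)); b=cv2.copyMakeBorder(b,0,158,0,0,0)
cv2.imwrite('pics/mE.png',np.hstack([a,b]))
E
```

```text
position: [0.5481, 0.2175, 0.2758]
position: [0.5677, 0.3259, 0.2753]
position: [0.5672, 0.3245, 0.1371]
t18.4 p [0.5672 0.3245 0.1371] yawY 79.2 tilt 0.1 board [-0.07   -0.0388] F [ 0.1  0.5 -1.8] w 0.0218 g 30.0 q6 -1.04
```

View pics/mE.png

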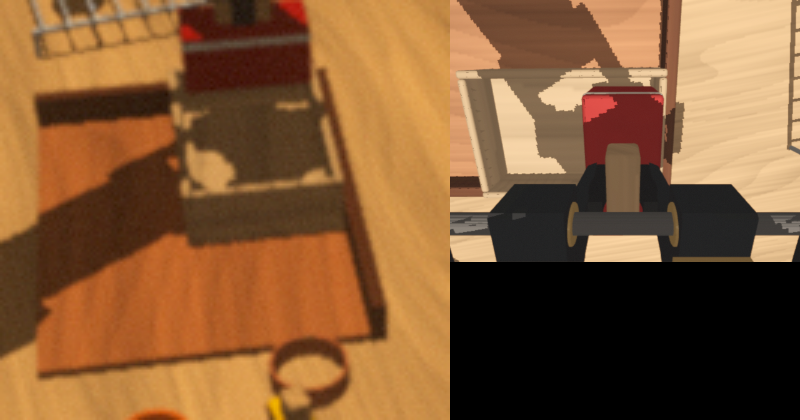

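The tin is over the caddy. The far rim outer corners are near (457,72) and (667,70) in the right panel. I'll compute the caddy pose again from this side.

```bash
python3 - <<'E'
from h import *
c=load('wE.png'); f=lambda u,v,z: atz(c,(u-450)*1.6,v*1.6,z)
L=f(457,72,.063);R=f(667,70,.063); d=(R-L)[:2]; print(L,R,np.hypot(*d),np.degrees(np.arctan2(d[1],d[0])))
a=np.radians(-10.5); print("caddy c",((L+R)/2)[:2]+.07*np.array([np.cos(a),np.sin(a)]))
def cen(ctr):
  C=[]
  for x,y in[(-.07,.101),(-.07,-.101),(-.062,.093),(-.062,-.093)]:
    p=np.array(ctr)+[np.cos(a)*x-np.sin(a)*y,np.sin(a)*x+np.cos(a)*y]; q=proj(c,[*p,.063]); C.append((q/1.6+[450,0]).round(0))
  return C
print(cen((.5555,.268)))
P=f(584,93,.133);Q=f(661,93,.133);m=((P+Q)/2)[:2]-np.array([.5672,.3245]);print("ahead",-(m@[np.cos(a),np.sin(a)]),"side",m@[-np.sin(a),np.cos(a)],np.hypot(*(Q-P)[:2]))
im=c['color'][90:230,0:380,::-1]; cv2.imwrite('pics/cE.png',cv2.resize(im,None,fx=2.1,fy=2.1,interpolation=cv2.INTER_CUBIC))
E
```

```text
[0.47003702 0.18335181 0.063     ] [0.50507857 0.37838643 0.063     ] 0.19815754750034678 79.81443137085934
caddy c [0.55638564 0.26811263]
[array([669.,  70.]), array([454.,  70.]), array([660.,  78.]), array([465.,  79.])]
ahead 0.05875106811448386 side -4.482100699656192e-05 0.05095265019974902
```

```bash
python3 -m handwheel '[[[0,0.06,-0.2],[0,0,0.06],0.1],[[0,0,-0.3],[0,0,0],0.1],[[0,0,-0.3],[0,0,0],0.1],[[0,0,-0.3],[0,0,0],0.1],[[0,0,-0.2],[0,0,0],0.1],[[0,0,0],[0,0,0],0.1]]'|grep -E 'pos|cont'; python3 -m handwheel '[[[0,0,-0.06],[0,0,0],0.1],[[0,0,0],[0,0,0],0.1]]'|grep -E 'pos|cont'
```

```text
position: [0.5663, 0.3279, 0.0844]
contact_force: [-0.2, 0.6, -1.0]
position: [0.5671, 0.3282, 0.0838]
contact_force: [0.5, -0.1, -2.3]
```

```bash
python3 -m handwheel '[[[0,0,-0.1],[0,0,0],0.1],[[0,0,0],[0,0,0],0.1]]'|grep -E 'pos|cont'; python3 -m handwheel '[[[0,0,-0.03],[0,0,0],0.1],[[0,0,0],[0,0,0],0.1]]'|grep -E 'pos|cont';python3 -m handwheel '[[[0,0,-0.03],[0,0,0],0.1],[[0,0,0],[0,0,0],0.1]]'|grep -E 'pos|cont'
```

```text
position: [0.5668, 0.3281, 0.0793]
contact_force: [-0.1, 0.5, -1.8]
position: [0.5668, 0.3281, 0.0782]
contact_force: [-0.5, 0.2, -1.4]
position: [0.5669, 0.3282, 0.078]
contact_force: [-1.8, 0.2, 4.4]
```

Long tin seated. Releasing, lifting and going over to the square tin.

```bash
python3 -m handwheel '[[[0,0,0],[0,0,0],0.55],[[0,0,0],[0,0,0],0.55],[[0,0,0],[0,0,0],0.55],[[0,0,0],[0,0,0],0.55],[[0,0,0.4],[0,0,0],0.55],[[0,0,0.8],[0,0,0],0.55],[[0,0,0.8],[0,0,0],0.55]]'|grep -E 'pos|cont|gri'; python3 -m handwheel '[[[-0.23,-0.86,0],[0,0,-0.431],0.55],[[-0.23,-0.86,0],[0,0,-0.431],0.55],[[-0.23,-0.86,0],[0,0,-0.431],0.55],[[-0.23,-0.86,0],[0,0,-0.431],0.55],[[-0.23,-0.86,0],[0,0,-0.431],0.55],[[-0.23,-0.86,0],[0,0,-0.431],0.55],[[-0.23,-0.86,0],[0,0,-0.431],0.55],[[-0.23,-0.86,0],[0,0,-0.431],0.55]]'|grep -E 'pos'; python3 -m handwheel '[[[-0.23,-0.86,0],[0,0,-0.431],0.55],[[-0.23,-0.86,0],[0,0,-0.431],0.55],[[-0.23,-0.86,0],[0,0,-0.431],0.55],[[-0.23,-0.86,0],[0,0,-0.431],0.55],[[-0.23,-0.86,0],[0,0,-0.431],0.55],[[-0.23,-0.86,0],[0,0,-0.431],0.55],[[-0.23,-0.86,-0.5],[0,0,-0.431],0.55],[[0,0,-0.5],[0,0,0],0.55],[[0,0,0],[0,0,0],0.55],[[0,0,0],[0,0,0],0.55]]'|grep -E 'pos'
cat >> h.py <<'E'
def lid(f,hl,hh,smin,vmin,zlid,zknob,c=None):
    """largest component of a hue: lid rectangle on plane zlid and knob from hole"""
    if c is None: c=cam('wrist'); save(c,f)
    h=cv2.cvtColor(c['color'],cv2.COLOR_RGB2HSV)
    m=cv2.inRange(h,(hl,smin,vmin),(hh,255,255)); m=cv2.morphologyEx(m,cv2.MORPH_OPEN,np.ones((3,3)))
    n,l,s,ce=cv2.connectedComponentsWithStats(m)
    for i in sorted(range(1,n),key=lambda i:-s[i,4])[:3]:
        k=(l==i).astype(np.uint8); ct,_=cv2.findContours(k,cv2.RETR_EXTERNAL,cv2.CHAIN_APPROX_NONE)
        g=np.array([atz(c,*p[0],zlid)[:2] for p in ct[0]]); rc=cv2.minAreaRect((g*1000).astype(np.float32))
        fl=cv2.drawContours(np.zeros_like(k),ct,-1,1,-1); ho=(fl>0)&(k==0); y,x=np.nonzero(ho)
        kn=atz(c,x.mean(),y.mean(),zknob)[:2].round(4) if len(x)>60 else None
        print("area",s[i,4],"px",ce[i].round(0),"rect c",np.round(rc[0],1),"size",np.round(rc[1],1),"ang %.1f"%rc[2],"hole",len(x),kn)
E
python3 - <<'E'
from h import *
st(); lid('wF.png',100,125,80,20,.06,.08)
c=load('wF.png'); h=cv2.cvtColor(c['color'],cv2.COLOR_RGB2HSV); p=proj(c,[.429,-.1885,.084]); print(p)
E
```

```text
position: [0.5663, 0.3279, 0.157]
contact_force: [-0.1, 0.1, 0.6]
gripper_width: 0.0485
grip_force: 0.0
position: [0.4925, 0.0514, 0.1572]
position: [0.4285, -0.1876, 0.1168]
t21.7 p [ 0.4285 -0.1876  0.1168] yawY 47.3 tilt 0.1 board [-0.1139 -0.5675] F [ 0.  -0.7  0.2] w 0.0486 g 0.0 q6 -1.49
area 5700 px [269. 227.] rect c [ 424.9 -190.5] size [54.2 54.9] ang 50.8 hole 1996 [ 0.4237 -0.1896]
area 5327 px [105. 249.] rect c [ 364.3 -273.8] size [53.5 53. ] ang 7.4 hole 0 None
area 895 px [268. 179.] rect c [ 399.4 -168.5] size [46.2  6.8] ang 50.9 hole 0 None
[275.80380754 253.0373356 ]
```

Segmentation puts the square tin at (0.425,-0.190), angle about 51°. Correcting and grasping.

```bash
python3 -m handwheel '[[[-0.09,-0.06,-0.3],[0,0,0.6],0.55],[[0,0,-0.5],[0,0,0],0.55],[[0,0,-0.4],[0,0,0],0.55],[[0,0,-0.11],[0,0,0],0.55],[[0,0,0],[0,0,0],0.55]]'|grep -E 'pos|cont';python3 -m handwheel '[[[0,0,0],[0,0,0],0.1],[[0,0,0],[0,0,0],0.1],[[0,0,0],[0,0,0],0.1],[[0,0,0],[0,0,0],0.1],[[0,0,0],[0,0,0],0.1],[[0,0,0],[0,0,0],0.1],[[0,0,0],[0,0,0],0.1]]' 30|grep -E 'pos|cont|gri'; python3 -m handwheel '[[[0,0,0.3],[0,0,0],0.1],[[0,0,0.8],[0,0,0],0.1],[[0,0,0.8],[0,0,0],0.1],[[0,0,0.8],[0,0,0],0.1],[[0,0,0.3],[0,0,0],0.1],[[0,0,0],[0,0,0],0.1]]'|grep -E 'pos|cont|gri'; python3 - <<'E'
from h import *
st(); lid('wG.png',100,125,80,20,.18,.2)
E
```

```text
position: [0.4255, -0.1895, 0.0648]
contact_force: [-0.4, 0.8, 0.3]
position: [0.4254, -0.1905, 0.0651]
contact_force: [-1.9, 0.0, 5.8]
gripper_width: 0.0221
grip_force: 30.0
position: [0.426, -0.1909, 0.1872]
contact_force: [0.2, -0.0, -1.6]
gripper_width: 0.0215
grip_force: 30.0
t23.3 p [ 0.426  -0.1909  0.1872] yawY 50.4 tilt 0.3 board [-0.1158 -0.5712] F [ 0.2 -0.  -1.6] w 0.0215 g 30.0 q6 -1.55
area 5231 px [276. 239.] rect c [ 413.6 -181. ] size [54.8 23.8] ang 51.0 hole 0 None
area 2889 px [145. 209.] rect c [ 364.6 -217.4] size [30.  25.7] ang 7.4 hole 0 None
area 2055 px [276. 200.] rect c [ 398.3 -168.2] size [47.1  9.2] ang 50.5 hole 0 None
```

```bash
python3 -m handwheel '[[[0.19,0.89,0],[0,0,0.448],0.1],[[0.19,0.89,0],[0,0,0.448],0.1],[[0.19,0.89,0],[0,0,0.448],0.1],[[0.19,0.89,0],[0,0,0.448],0.1],[[0.19,0.89,0],[0,0,0.448],0.1],[[0.19,0.89,0],[0,0,0.448],0.1],[[0.19,0.89,0],[0,0,0.448],0.1]]'|grep pos;python3 -m handwheel '[[[0.19,0.89,0],[0,0,0.448],0.1],[[0.19,0.89,0],[0,0,0.448],0.1],[[0.19,0.89,0],[0,0,0.448],0.1],[[0.19,0.89,0],[0,0,0.448],0.1],[[0.19,0.89,0],[0,0,0.448],0.1],[[0.19,0.89,0],[0,0,0.448],0.1],[[0,0,-0.4],[0,0,0],0.1],[[0,0,-0.4],[0,0,0],0.1],[[0,0,-0.2],[0,0,0],0.1],[[0,0,0],[0,0,0],0.1],[[0,0,0],[0,0,0],0.1]]'|grep -E 'pos|cont'; python3 - <<'E'
from h import *
st()
lid('wH.png',100,125,80,20,.142,.16)
print("red");lid('',0,6,120,40,.074,.095,c=load('wH.png'))
E
```

```text
position: [0.4777, 0.0608, 0.1827]
position: [0.5238, 0.2721, 0.1438]
contact_force: [0.1, 0.1, -1.5]
t24.8 p [0.5238 0.2721 0.1438] yawY 79.4 tilt 0.1 board [-0.1032 -0.0982] F [ 0.1  0.1 -1.5] w 0.0218 g 30.0 q6 -1.11
area 5268 px [276. 239.] rect c [505.7 275.1] size [53.1 23. ] ang 80.1 hole 0 None
area 2059 px [276. 200.] rect c [487.  278.6] size [45.5  8.8] ang 79.6 hole 0 None
red
area 6178 px [376. 228.] rect c [546.3 330.9] size [55.1 75.8] ang 79.9 hole 0 None
area 708 px [359. 181.] rect c [507.1 330. ] size [51.5 12.6] ang 79.6 hole 0 None
```

```bash
python3 -m handwheel '[[[0.02,0,-0.3],[0,0,0],0.1],[[0,0,-0.4],[0,0,0],0.1],[[0,0,-0.4],[0,0,0],0.1],[[0,0,-0.3],[0,0,0],0.1],[[0,0,-0.05],[0,0,0],0.1],[[0,0,0],[0,0,0],0.1]]'|grep -E 'pos|cont'; python3 -m handwheel '[[[0,0,-0.05],[0,0,0],0.1],[[0,0,0],[0,0,0],0.1]]'|grep -E 'pos|cont';python3 -m handwheel '[[[0,0,-0.03],[0,0,0],0.1],[[0,0,0],[0,0,0],0.1]]'|grep -E 'pos|cont';python3 -m handwheel '[[[0,0,-0.03],[0,0,0],0.1],[[0,0,0],[0,0,0],0.1]]'|grep -E 'pos|cont'
```

```text
position: [0.525, 0.2722, 0.0869]
contact_force: [0.4, 0.9, -0.7]
position: [0.5252, 0.2725, 0.0855]
contact_force: [-0.5, -0.4, -1.5]
position: [0.5249, 0.2725, 0.0838]
contact_force: [1.4, 0.4, -1.4]
position: [0.5248, 0.2725, 0.0822]
contact_force: [0.1, 0.8, -0.9]
```

```bash
python3 -m handwheel '[[[0,0,-0.03],[0,0,0],0.1],[[0,0,0],[0,0,0],0.1]]'|grep -E 'pos|cont';python3 -m handwheel '[[[0,0,-0.02],[0,0,0],0.1],[[0,0,0],[0,0,0],0.1],[[0,0,0],[0,0,0],0.42],[[0,0,0],[0,0,0],0.42],[[0,0,0],[0,0,0],0.42],[[0,0,0.3],[0,0,0],0.42],[[0,0,0.8],[0,0,0],0.42],[[0,0,0.9],[0,0,0],0.55]]'|grep -E 'pos|cont|gri'; python3 -m handwheel '[[[0.053,-0.906,0],[0,0,0],0.55],[[0.053,-0.906,0],[0,0,0],0.55],[[0.053,-0.906,0],[0,0,0],0.55],[[0.053,-0.906,0],[0,0,0],0.55],[[0.053,-0.906,0],[0,0,0],0.55],[[0.053,-0.906,0],[0,0,0],0.55],[[0.053,-0.906,0],[0,0,0],0.55],[[0.053,-0.906,0],[0,0,0],0.55],[[0.053,-0.906,0],[0,0,0],0.55]]'|grep pos; python3 -m handwheel '[[[0.053,-0.906,0],[0,0,0],0.55],[[0.053,-0.906,0],[0,0,0],0.55],[[0.053,-0.906,0],[0,0,0],0.55],[[0.053,-0.906,0],[0,0,0],0.55],[[0.053,-0.906,0],[0,0,0],0.55],[[0.053,-0.906,0],[0,0,0],0.55],[[0.053,-0.906,0],[0,0,0],0.55],[[0.053,-0.906,0],[0,0,0],0.55],[[0,0,-0.5],[0,0,0],0.55],[[0,0,-0.5],[0,0,0],0.55],[[0,0,0],[0,0,0],0.55],[[0,0,0],[0,0,0],0.55]]'|grep pos; python3 - <<'E'
from h import *
st(); lid('wI.png',45,85,60,20,.058,.08)
E
```

```text
position: [0.5249, 0.2725, 0.0812]
contact_force: [-0.2, -0.8, 2.0]
position: [0.5239, 0.2722, 0.1594]
contact_force: [1.1, 0.2, 0.3]
gripper_width: 0.042
grip_force: 0.0
position: [0.5437, -0.0554, 0.1602]
position: [0.5606, -0.3433, 0.1196]
t28.4 p [ 0.5606 -0.3433  0.1196] yawY 79.5 tilt 0.1 board [ 0.0441 -0.6968] F [0.5 0.4 0.1] w 0.0484 g 0.0 q6 -2.12
area 3995 px [269. 229.] rect c [ 560.4 -348.3] size [53.8 53.1] ang 79.6 hole 1682 [ 0.5578 -0.3475]
```

```bash
python3 -m handwheel '[[[0,-0.11,-0.3],[0,0,0],0.55],[[0,0,-0.5],[0,0,0],0.55],[[0,0,-0.4],[0,0,0],0.55],[[0,0,-0.22],[0,0,0],0.55],[[0,0,0],[0,0,0],0.55]]'|grep -E 'pos|cont';python3 -m handwheel '[[[0,0,0],[0,0,0],0.1],[[0,0,0],[0,0,0],0.1],[[0,0,0],[0,0,0],0.1],[[0,0,0],[0,0,0],0.1],[[0,0,0],[0,0,0],0.1],[[0,0,0],[0,0,0],0.1],[[0,0,0],[0,0,0],0.1]]' 30|grep -E 'pos|cont|gri'; python3 -m handwheel '[[[0,0,0.3],[0,0,0],0.1],[[0,0,0.8],[0,0,0],0.1],[[0,0,0.8],[0,0,0],0.1],[[0,0,0.8],[0,0,0],0.1],[[0,0,0.3],[0,0,0],0.1],[[0,0,0],[0,0,0],0.1]]'|grep -E 'pos|cont|gri'; python3 - <<'E'
from h import *
st(); lid('wJ.png',45,85,60,20,.183,.2)
E
```

```text
position: [0.5604, -0.3475, 0.0618]
contact_force: [0.6, -0.2, 0.3]
position: [0.5612, -0.3482, 0.0644]
contact_force: [-0.8, 0.7, 5.6]
gripper_width: 0.0233
grip_force: 30.0
position: [0.5616, -0.3486, 0.1876]
contact_force: [-0.5, 0.6, -1.7]
gripper_width: 0.023
grip_force: 30.0
t30.0 p [ 0.5616 -0.3486  0.1876] yawY 79.5 tilt 0.4 board [ 0.046  -0.7019] F [-0.5  0.6 -1.7] w 0.0230 g 30.0 q6 -2.12
area 3624 px [276. 244.] rect c [ 546.2 -345.7] size [51.8 24.6] ang 78.5 hole 0 None
area 144 px [276. 208.] rect c [ 529.  -342.9] size [18.4  2.7] ang 79.7 hole 0 None
area 50 px [251. 315.] rect c [ 579.5 -364.2] size [3.4 4.5] ang 78.5 hole 0 None
```

```bash
python3 -m handwheel '[[[0.0347,0.896,0],[0,0,0],0.1],[[0.0347,0.896,0],[0,0,0],0.1],[[0.0347,0.896,0],[0,0,0],0.1],[[0.0347,0.896,0],[0,0,0],0.1],[[0.0347,0.896,0],[0,0,0],0.1],[[0.0347,0.896,0],[0,0,0],0.1],[[0.0347,0.896,0],[0,0,0],0.1],[[0.0347,0.896,0],[0,0,0],0.1],[[0.0347,0.896,0],[0,0,0],0.1]]'|grep pos; python3 -m handwheel '[[[0.0347,0.896,0],[0,0,0],0.1],[[0.0347,0.896,0],[0,0,0],0.1],[[0.0347,0.896,0],[0,0,0],0.1],[[0.0347,0.896,0],[0,0,0],0.1],[[0.0347,0.896,0],[0,0,0],0.1],[[0.0347,0.896,0],[0,0,0],0.1],[[0.0347,0.896,0],[0,0,0],0.1],[[0.0347,0.896,0],[0,0,0],0.1],[[0,0,-0.5],[0,0,0],0.1],[[0,0,-0.5],[0,0,0],0.1],[[0,0,0],[0,0,0],0.1],[[0,0,0],[0,0,0],0.1]]'|grep pos;python3 - <<'E'
from h import *
st(); lid('wK.png',100,125,80,20,.076,.09)
print("red");lid('',0,6,120,40,.074,.095,c=load('wK.png'))
print("green");lid('',45,85,60,20,.142,.095,c=load('wK.png'))
E
```

```text
position: [0.5723, -0.0235, 0.1816]
position: [0.5835, 0.261, 0.1415]
t31.8 p [0.5835 0.261  0.1415] yawY 79.5 tilt 0.3 board [-0.0424 -0.0983] F [ 1.2 -1.  -0.7] w 0.0234 g 30.0 q6 -1.15
area 7226 px [277. 130.] rect c [525.2 272. ] size [54.8 54.1] ang 79.6 hole 1931 [0.5254 0.2718]
red
area 12566 px [378. 170.] rect c [566.3 327.2] size [ 55.3 113.9] ang 79.9 hole 4315 [0.5646 0.3264]
area 913 px [328. 160.] rect c [548.2 298.2] size [ 4.4 84.7] ang 80.0 hole 0 None
green
area 3617 px [276. 244.] rect c [566.1 264.4] size [50.1 23.7] ang 78.4 hole 0 None
area 139 px [276. 208.] rect c [549.6 267. ] size [17.8  2.6] ang 79.6 hole 0 None
area 49 px [301. 315.] rect c [602.4 268.8] size [3.3 3.7] ang 80.6 hole 0 None
```

```bash
python3 -m handwheel '[[[0.02,0,-0.3],[0,0,0],0.1],[[0,0,-0.4],[0,0,0],0.1],[[0,0,-0.4],[0,0,0],0.1],[[0,0,-0.3],[0,0,0],0.1],[[0,0,-0.03],[0,0,0],0.1],[[0,0,0],[0,0,0],0.1]]'|grep -E 'pos|cont'; python3 -m handwheel '[[[0,0,-0.05],[0,0,0],0.1],[[0,0,0],[0,0,0],0.1]]'|grep -E 'pos|cont';python3 -m handwheel '[[[0,0,-0.03],[0,0,0],0.1],[[0,0,0],[0,0,0],0.1]]'|grep -E 'pos|cont';python3 -m handwheel '[[[0,0,-0.03],[0,0,0],0.1],[[0,0,0],[0,0,0],0.1]]'|grep -E 'pos|cont'
```

```text
position: [0.5856, 0.2609, 0.0868]
contact_force: [0.1, -0.1, -1.1]
position: [0.5857, 0.2613, 0.0853]
contact_force: [-0.2, -0.3, -2.1]
position: [0.5854, 0.2613, 0.0835]
contact_force: [0.4, 0.2, -2.3]
position: [0.5852, 0.2613, 0.0818]
contact_force: [0.1, 0.5, -2.4]
```

```bash
python3 -m handwheel '[[[0,0,-0.03],[0,0,0],0.1],[[0,0,0],[0,0,0],0.1]]'|grep -E 'pos|cont';python3 -m handwheel '[[[0,0,-0.02],[0,0,0],0.1],[[0,0,0],[0,0,0],0.1],[[0,0,0],[0,0,0],0.42],[[0,0,0],[0,0,0],0.42],[[0,0,0],[0,0,0],0.42],[[0,0,0.3],[0,0,0],0.42],[[0,0,0.8],[0,0,0],0.42],[[0,0,0.9],[0,0,0],0.55]]'|grep -E 'pos|cont|gri'; python3 -m handwheel '[[[-0.251,-0.875,0],[0,0,0.31],0.5],[[-0.251,-0.875,0],[0,0,0.31],0.5],[[-0.251,-0.875,0],[0,0,0.31],0.5],[[-0.251,-0.875,0],[0,0,0.31],0.5],[[-0.251,-0.875,0],[0,0,0.31],0.5],[[-0.251,-0.875,0],[0,0,0.31],0.5],[[-0.251,-0.875,0],[0,0,0.31],0.5],[[-0.251,-0.875,0],[0,0,0.31],0.5]]'|grep pos;python3 -m handwheel '[[[-0.251,-0.875,0],[0,0,0.31],0.5],[[-0.251,-0.875,0],[0,0,0.31],0.5],[[0,0,-0.5],[0,0,0],0.5],[[0,0,-0.5],[0,0,0],0.5],[[0,0,0],[0,0,0],0.5],[[0,0,0],[0,0,0],0.5]]'|grep pos; python3 - <<'E'
from h import *
st(); lid('wL.png',22,32,180,40,.056,.078)
c=load('wL.png'); p=proj(c,[.4848,-.0885,.056]); h=cv2.cvtColor(c['color'],cv2.COLOR_RGB2HSV); u,v=p.astype(int); print(p); print(h[v-40:v+50:6,u].tolist()); print(h[v,u-50:u+50:6].tolist())
E
```

```text
position: [0.5851, 0.2613, 0.0804]
contact_force: [-0.6, 0.7, -1.1]
position: [0.5844, 0.261, 0.1589]
contact_force: [-0.8, -0.2, 0.1]
gripper_width: 0.0415
grip_force: 0.0
position: [0.5042, -0.0202, 0.1599]
position: [0.4846, -0.0886, 0.1196]
t34.9 p [ 0.4846 -0.0886  0.1196] yawY 95.0 tilt 0.1 board [-0.0766 -0.46  ] F [0.7 0.9 0.6] w 0.0439 g 0.0 q6 -2.08
[276.69531919 232.01198121]
[[20, 162, 140], [20, 163, 141], [11, 142, 117], [20, 163, 149], [20, 164, 152], [16, 112, 127], [15, 110, 127], [16, 114, 134], [15, 111, 124], [16, 113, 126], [15, 113, 126], [15, 114, 123], [15, 112, 132], [16, 113, 131], [15, 110, 132]]
[[16, 119, 118], [19, 162, 153], [19, 162, 154], [20, 162, 154], [19, 161, 152], [15, 113, 120], [15, 113, 120], [15, 110, 132], [15, 110, 137], [15, 112, 125], [15, 112, 125], [20, 159, 152], [20, 162, 154], [19, 162, 153], [20, 164, 151], [19, 151, 135], [15, 110, 123]]
```

```bash
python3 - <<'E'
from h import *
c=load('wL.png')
lid('',18,32,140,60,.056,.078,c=c)
h=cv2.cvtColor(c['color'],cv2.COLOR_RGB2HSV); m=cv2.inRange(h,(18,140,60),(32,255,255))
m=cv2.morphologyEx(m,cv2.MORPH_OPEN,np.ones((3,3)))
for v in range(150,300,6): print(v,''.join('#' if x else '.' for x in m[v,220:340:3]))
print(h[150:235:6,276].tolist())
E
```

```text
area 2562 px [272. 225.] rect c [482.4 -91.8] size [26.9 55.3] ang 5.1 hole 0 None
area 1086 px [273. 196.] rect c [462.1 -93.4] size [ 8.7 48.3] ang 5.1 hole 0 None
150 ........................................
156 ........................................
162 ........................................
168 ........................................
174 ........................................
180 ........................................
186 ........................................
192 ......########################..........
198 .....##########################.........
204 ........................................
210 ...#############################........
216 ...##############################.......
222 ...#########............#########.......
228 ...########.............#########.......
234 ...########.............#########.......
240 ...########.............#########.......
246 ...########.............########........
252 ........................................
258 ........................................
264 ........................................
270 ........................................
276 ........................................
282 ........................................
288 ........................................
294 ........................................
[[17, 95, 237], [17, 91, 246], [17, 96, 230], [16, 114, 128], [15, 113, 133], [15, 110, 132], [15, 114, 132], [20, 162, 140], [20, 163, 141], [11, 142, 117], [20, 163, 149], [20, 164, 152], [16, 112, 127], [15, 110, 127], [16, 114, 134]]
```

```bash
python3 -m handwheel '[[[-0.055,-0.08,-0.3],[0,0,0],0.5],[[0,0,-0.5],[0,0,0],0.5],[[0,0,-0.4],[0,0,0],0.5],[[0,0,-0.24],[0,0,0],0.5],[[0,0,0],[0,0,0],0.5]]'|grep -E 'pos|cont';python3 -m handwheel '[[[0,0,0],[0,0,0],0.1],[[0,0,0],[0,0,0],0.1],[[0,0,0],[0,0,0],0.1],[[0,0,0],[0,0,0],0.1],[[0,0,0],[0,0,0],0.1],[[0,0,0],[0,0,0],0.1],[[0,0,0],[0,0,0],0.1]]' 30|grep -E 'pos|cont|gri'; python3 -m handwheel '[[[0,0,0.3],[0,0,0],0.1],[[0,0,0.8],[0,0,0],0.1],[[0,0,0.8],[0,0,0],0.1],[[0,0,0.8],[0,0,0],0.1],[[0,0,0.3],[0,0,0],0.1],[[0,0,0],[0,0,0],0.1]]'|grep -E 'pos|cont|gri'; python3 - <<'E'
from h import *
st(); lid('wM.png',18,32,140,60,.183,.2)
E
```

```text
position: [0.4826, -0.0914, 0.0617]
contact_force: [-0.3, 0.1, 0.1]
position: [0.4831, -0.092, 0.0631]
contact_force: [0.0, 1.1, 6.9]
gripper_width: 0.0214
grip_force: 30.0
position: [0.4836, -0.0923, 0.1852]
contact_force: [-0.2, 0.1, -0.7]
gripper_width: 0.0216
grip_force: 30.0
t36.4 p [ 0.4836 -0.0923  0.1852] yawY 95.0 tilt 0.4 board [-0.0769 -0.4638] F [-0.2  0.1 -0.7] w 0.0216 g 30.0 q6 -2.09
area 2443 px [276. 226.] rect c [458.1 -94.6] size [11.1 46.3] ang 5.2 hole 0 None
area 2076 px [276. 254.] rect c [471.9 -93.5] size [ 9.8 52.7] ang 5.2 hole 0 None
```

```bash
python3 -m handwheel '[[[0.066,0.851,0],[0,0,-0.344],0.1],[[0.066,0.851,0],[0,0,-0.344],0.1],[[0.066,0.851,0],[0,0,-0.344],0.1],[[0.066,0.851,0],[0,0,-0.344],0.1],[[0.066,0.851,0],[0,0,-0.344],0.1],[[0.066,0.851,0],[0,0,-0.344],0.1],[[0.066,0.851,0],[0,0,-0.344],0.1],[[0.066,0.851,0],[0,0,-0.344],0.1],[[0.066,0.851,0],[0,0,-0.344],0.1],[[0,0,0],[0,0,0],0.1]]'|grep pos; python3 -m handwheel '[[[0,0,-0.5],[0,0,0],0.1],[[0,0,-0.4],[0,0,0],0.1],[[0,0,0],[0,0,0],0.1],[[0,0,0],[0,0,0],0.1]]'|grep -E 'pos|cont'; python3 - <<'E'
from h import *
st(); lid('wN.png',18,32,140,60,.143,.16); print("blue"); lid('',100,125,80,20,.076,.09,c=load('wN.png'))
print("caddy frame",)
a=np.radians(-10.5);d=r.get_obs()["position"][:2]-np.array([.556,.268]);print(d@[np.cos(a),np.sin(a)],d@[-np.sin(a),np.cos(a)])
E
```

```text
position: [0.5054, 0.219, 0.18]
position: [0.5057, 0.214, 0.1448]
contact_force: [-0.3, -0.4, -0.8]
t37.6 p [0.5057 0.214  0.1448] yawY 79.5 tilt 0.2 board [-0.1104 -0.1585] F [-0.3 -0.4 -0.8] w 0.0218 g 30.0 q6 -1.20
area 2453 px [276. 226.] rect c [480.6 218.6] size [46.2 11.1] ang 79.6 hole 0 None
area 2085 px [276. 254.] rect c [494.1 216.1] size [52.8 10.2] ang 80.2 hole 0 None
blue
area 4515 px [371. 231.] rect c [524.2 271.5] size [55.  54.9] ang 79.6 hole 1989 [0.525  0.2721]
area 600 px [353. 193.] rect c [496.8 268.4] size [51.2 16. ] ang 79.6 hole 0 None
caddy frame
-0.039020156275129794 -0.06208377505185467
```

```bash
python3 -m handwheel '[[[0.02,0,-0.3],[0,0,0],0.1],[[0,0,-0.4],[0,0,0],0.1],[[0,0,-0.4],[0,0,0],0.1],[[0,0,-0.35],[0,0,0],0.1],[[0,0,-0.05],[0,0,0],0.1],[[0,0,0],[0,0,0],0.1]]'|grep -E 'pos|cont'; python3 -m handwheel '[[[0,0,-0.05],[0,0,0],0.1],[[0,0,0],[0,0,0],0.1]]'|grep -E 'pos|cont';python3 -m handwheel '[[[0,0,-0.03],[0,0,0],0.1],[[0,0,0],[0,0,0],0.1]]'|grep -E 'pos|cont';python3 -m handwheel '[[[0,0,-0.03],[0,0,0],0.1],[[0,0,0],[0,0,0],0.1]]'|grep -E 'pos|cont'
```

```text
position: [0.5073, 0.2142, 0.0864]
contact_force: [0.0, 0.3, -0.8]
position: [0.5077, 0.2145, 0.0851]
contact_force: [0.1, 0.1, -0.6]
position: [0.5073, 0.2145, 0.0834]
contact_force: [-0.5, 0.1, -0.9]
position: [0.5072, 0.2145, 0.0818]
contact_force: [-0.4, -0.4, -1.2]
```

```bash
python3 -m handwheel '[[[0,0,-0.03],[0,0,0],0.1],[[0,0,0],[0,0,0],0.1]]'|grep -E 'pos|cont';python3 -m handwheel '[[[0,0,-0.04],[0,0,0],0.1],[[0,0,0],[0,0,0],0.1]]'|grep -E 'pos|cont'; python3 -m handwheel '[[[0,0,0],[0,0,0],0.42],[[0,0,0],[0,0,0],0.42],[[0,0,0],[0,0,0],0.42],[[0,0,0.3],[0,0,0],0.42],[[0,0,0.8],[0,0,0],0.42],[[0,0,0.9],[0,0,0],0.5]]'|grep -E 'pos|cont|gri'; python3 -m handwheel '[[[0.092,-0.908,0],[0,0,-0.608],0.5],[[0.092,-0.908,0],[0,0,-0.608],0.5],[[0.092,-0.908,0],[0,0,-0.608],0.5],[[0.092,-0.908,0],[0,0,-0.608],0.5],[[0.092,-0.908,0],[0,0,-0.608],0.5],[[0.092,-0.908,0],[0,0,-0.608],0.5],[[0.092,-0.908,0],[0,0,-0.608],0.5],[[0.092,-0.908,0],[0,0,-0.608],0.5],[[0.092,-0.908,0],[0,0,-0.608],0.5],[[0.092,-0.908,0],[0,0,-0.608],0.5],[[0.092,-0.908,0],[0,0,-0.608],0.5],[[0.092,-0.908,0],[0,0,-0.608],0.5]]'|grep pos;python3 -m handwheel '[[[0,0,-0.5],[0,0,0],0.5],[[0,0,-0.5],[0,0,0],0.5],[[0,0,0],[0,0,0],0.5],[[0,0,0],[0,0,0],0.5]]'|grep pos; python3 - <<'E'
from h import *
st(); c=cam('wrist'); save(c,'wO.png')
h=cv2.cvtColor(c['color'],cv2.COLOR_RGB2HSV); m=cv2.inRange(h,(0,0,60),(179,70,255))
for v in range(140,300,6): print(v,''.join('#' if x else '.' for x in m[v,200:350:3]))
lid('',0,179,0,60,.056,.078,c=dict(c,color=cv2.cvtColor(np.dstack([m*0+90,m,m]),cv2.COLOR_HSV2RGB)))
E
```

```text
position: [0.5071, 0.2144, 0.0805]
contact_force: [-1.2, 0.4, -0.5]
position: [0.5073, 0.2146, 0.0791]
contact_force: [-0.2, 0.2, 0.9]
position: [0.5063, 0.2142, 0.1585]
contact_force: [0.3, -0.5, -0.1]
gripper_width: 0.0414
grip_force: 0.0
position: [0.5511, -0.2233, 0.159]
position: [0.551, -0.2212, 0.1186]
t40.8 p [ 0.551  -0.2212  0.1186] yawY 43.0 tilt 0.1 board [ 0.0126 -0.5784] F [-0.  -0.   0.8] w 0.0438 g 0.0 q6 -1.33
140 ..................................................
146 ..................................................
152 ..................................................
158 ..................................................
164 ..................................................
170 ..................................................
176 ..................................................
182 ..................................................
188 ..................................................
194 .................................####.............
200 .............#########################............
206 ............##########################............
212 .....
[... 376 characters left out ...]
254 ...........#######..............######............
260 ..................................................
266 ..................................................
272 ..................................................
278 ..................................................
284 ..................................................
290 ..................................................
296 ..................................................
area 8690 px [276. 360.] rect c [ 615.7 -290.7] size [186.4  27.7] ang 43.2 hole 2 None
area 3178 px [ 42. 360.] rect c [ 500.3 -392.1] size [91.9 40.6] ang 64.0 hole 45 None
area 2511 px [274. 232.] rect c [ 551.1 -223.8] size [55.1 27.3] ang 45.0 hole 0 None
```

```bash
python3 -m handwheel '[[[0,-0.065,-0.3],[0,0,0.4],0.5],[[0,0,-0.5],[0,0,0],0.5],[[0,0,-0.4],[0,0,0],0.5],[[0,0,-0.22],[0,0,0],0.5],[[0,0,0],[0,0,0],0.5]]'|grep -E 'pos|cont';python3 -m handwheel '[[[0,0,0],[0,0,0],0.1],[[0,0,0],[0,0,0],0.1],[[0,0,0],[0,0,0],0.1],[[0,0,0],[0,0,0],0.1],[[0,0,0],[0,0,0],0.1],[[0,0,0],[0,0,0],0.1],[[0,0,0],[0,0,0],0.1]]' 30|grep -E 'pos|cont|gri'; python3 -m handwheel '[[[0,0,0.3],[0,0,0],0.1],[[0,0,0.8],[0,0,0],0.1],[[0,0,0.8],[0,0,0],0.1],[[0,0,0.8],[0,0,0],0.1],[[0,0,0.3],[0,0,0],0.1],[[0,0,0],[0,0,0],0.1]]'|grep -E 'pos|cont|gri'; python3 -c "
from h import *
st()"
```

```text
position: [0.5512, -0.2235, 0.0617]
contact_force: [0.2, 0.2, 0.1]
position: [0.5518, -0.2243, 0.0632]
contact_force: [-1.1, 0.9, 6.9]
gripper_width: 0.0219
grip_force: 30.0
position: [0.5522, -0.2245, 0.1854]
contact_force: [0.1, 0.9, -1.4]
gripper_width: 0.0219
grip_force: 30.0
t42.4 p [ 0.5522 -0.2245  0.1854] yawY 45.0 tilt 0.3 board [ 0.0144 -0.5814] F [ 0.1  0.9 -1.4] w 0.0219 g 30.0 q6 -1.37
```

```bash
python3 -m handwheel '[[[0.015,0.893,0],[0,0,0.575],0.1],[[0.015,0.893,0],[0,0,0.575],0.1],[[0.015,0.893,0],[0,0,0.575],0.1],[[0.015,0.893,0],[0,0,0.575],0.1],[[0.015,0.893,0],[0,0,0.575],0.1],[[0.015,0.893,0],[0,0,0.575],0.1],[[0.015,0.893,0],[0,0,0.575],0.1],[[0.015,0.893,0],[0,0,0.575],0.1],[[0.015,0.893,0],[0,0,0.575],0.1],[[0.015,0.893,0],[0,0,0.575],0.1],[[0.015,0.893,0],[0,0,0.575],0.1],[[0.015,0.893,0],[0,0,0.575],0.1]]'|grep pos; python3 -m handwheel '[[[0,0,0],[0,0,0],0.1],[[0,0,-0.5],[0,0,0],0.1],[[0,0,-0.4],[0,0,0],0.1],[[0,0,0],[0,0,0],0.1],[[0,0,0],[0,0,0],0.1]]'|grep -E 'pos|cont'; python3 - <<'E'
from h import *
st(); c=cam('wrist'); save(c,'wP.png')
a=np.radians(-10.5);d=r.get_obs()["position"][:2]-np.array([.556,.268]);print(d@[np.cos(a),np.sin(a)],d@[-np.sin(a),np.cos(a)])
print("y");lid('',18,32,140,60,.072,.09,c=c); print("b"); lid('',100,125,80,20,.076,.09,c=c)
print("g");lid('',45,85,60,20,.074,.095,c=c)
E
```

```text
position: [0.5576, 0.2063, 0.1804]
position: [0.5579, 0.2043, 0.1448]
contact_force: [0.4, 1.0, -0.7]
t43.8 p [0.5579 0.2043 0.1448] yawY 79.5 tilt 0.2 board [-0.0574 -0.1586] F [ 0.4  1.  -0.7] w 0.0215 g 30.0 q6 -1.24
0.014068412577105368 -0.062087131115630016
y
area 1119 px [301. 144.] rect c [509.5 224.4] size [34.6 26.2] ang 79.6 hole 0 None
area 36 px [256. 166.] rect c [516.5 198.7] size [4.3 3.1] ang 79.6 hole 0 None
area 27 px [234. 149.] rect c [504.4 188.3] size [1.8 3.6] ang 77.7 hole 0 None
b
area 6345 px [375. 153.] rect c [524.7 271.3] size [55.1 54.2] ang 79.6 hole 2132 [0.5253 0.272 ]
area 114 px [324. 176.] rect c [529.7 238.3] size [ 3.  12.3] ang 82.0 hole 0 None
area 103 px [326. 118.] rect c [496.8 244.5] size [ 3.4 10.1] ang 81.8 hole 0 None
g
area 3033 px [368. 243.] rect c [584.3 262.4] size [49.8 52.8] ang 87.4 hole 0 None
area 23 px [355. 204.] rect c [551.5 255.3] size [3.8 2. ] ang 79.6 hole 0 None
area 9 px [341. 211.] rect c [554.2 246.2] size [1.3 1.4] ang 82.6 hole 0 None
```

```bash
python3 -m handwheel '[[[0.02,0,-0.3],[0,0,0],0.1],[[0,0,-0.4],[0,0,0],0.1],[[0,0,-0.4],[0,0,0],0.1],[[0,0,-0.35],[0,0,0],0.1],[[0,0,-0.1],[0,0,0],0.1],[[0,0,0],[0,0,0],0.1]]'|grep -E 'pos|cont'; python3 -m handwheel '[[[0,0,-0.05],[0,0,0],0.1],[[0,0,0],[0,0,0],0.1]]'|grep -E 'pos|cont';python3 -m handwheel '[[[0,0,-0.03],[0,0,0],0.1],[[0,0,0],[0,0,0],0.1]]'|grep -E 'pos|cont';python3 -m handwheel '[[[0,0,-0.03],[0,0,0],0.1],[[0,0,0],[0,0,0],0.1]]'|grep -E 'pos|cont'
```

```text
position: [0.5593, 0.2044, 0.084]
contact_force: [0.4, -0.7, -0.8]
position: [0.5598, 0.2047, 0.0831]
contact_force: [0.2, 0.1, -1.2]
position: [0.5596, 0.2047, 0.0815]
contact_force: [0.4, 0.0, -1.5]
position: [0.5593, 0.2047, 0.0799]
contact_force: [0.5, -0.8, -1.3]
```

```bash
python3 -m handwheel '[[[0,0,-0.03],[0,0,0],0.1],[[0,0,0],[0,0,0],0.1]]'|grep -E 'pos|cont'; python3 -m handwheel '[[[0,0,0],[0,0,0],0.42],[[0,0,0],[0,0,0],0.42],[[0,0,0],[0,0,0],0.42],[[0,0,0.3],[0,0,0],0.42],[[0,0,0.8],[0,0,0],0.42],[[-0.25,0.25,0.9],[0,0,0],0.5],[[-0.25,0.25,0.9],[0,0,0],0.5],[[-0.25,0.25,0.9],[0,0,0],0.5],[[-0.25,0.25,0.9],[0,0,0],0.5],[[-0.25,0.25,0.9],[0,0,0],0.5],[[-0.25,0.25,0.7],[0,0,0],0.5],[[0,0,0],[0,0,0],0.5]]'|grep -E 'pos|cont|gri'; python3 - <<'E'
from h import *
st(); c=cam('wrist'); save(c,'wQ.png')
a=np.radians(-10.5)
for n,m in [("r",(0,6,120,40,.074,.095)),("b",(100,125,80,20,.076,.09)),("g",(45,85,60,20,.074,.09)),("y",(18,32,140,60,.072,.09))]:
    print(n); lid('',*m,c=c)
h=cv2.cvtColor(c['color'],cv2.COLOR_RGB2HSV); m=cv2.inRange(h,(0,0,60),(179,70,255)); print("w")
lid('',0,179,0,60,.072,.09,c=dict(c,color=cv2.cvtColor(np.dstack([m*0+90,m,m]),cv2.COLOR_HSV2RGB)))
# projected caddy rim corners / lip corner vs the model
for x,y in[(-.07,.101),(-.07,-.101),(.07,-.101)]:
    p=np.array([.556,.268])+[np.cos(a)*x-np.sin(a)*y,np.sin(a)*x+np.cos(a)*y]; print(proj(c,[*p,.063]).round(0))
E
```

```text
position: [0.5597, 0.2046, 0.0792]
contact_force: [-0.1, -0.9, 4.2]
position: [0.4989, 0.2665, 0.337]
contact_force: [-0.3, 0.1, 0.3]
gripper_width: 0.044
grip_force: 0.0
t46.0 p [0.4989 0.2665 0.337 ] yawY 79.6 tilt 0.6 board [-0.1267 -0.1082] F [-0.3  0.1  0.3] w 0.0440 g 0.0 q6 -1.11
r
area 3378 px [335. 209.] rect c [565.5 325.4] size [ 60.5 112.9] ang 79.9 hole 981 [0.5642 0.3271]
area 231 px [327. 165.] rect c [514.3 329.3] size [50.2 24.4] ang 79.7 hole 0 None
area 18 px [310. 224.] rect c [573.7 295.2] size [2.4 6.5] ang 81.4 hole 0 None
b
area 1657 px [284. 187.] rect c [524.9 272.1] size [54.1 54.9] ang 79.7 hole 497 [0.5247 0.2718]
area 117 px [282. 162.] rect c [492.9 275.2] size [43.   2.3] ang 79.7 hole 0 None
g
area 884 px [283. 235.] rect c [584.3 261. ] size [50.1 49.7] ang 79.6 hole 0 None
y
area 726 px [234. 182.] rect c [507.8 215.4] size [56.9 26.2] ang 79.7 hole 0 None
area 263 px [237. 167.] rect c [489.5 222.3] size [50.5  7. ] ang 78.8 hole 0 None
w
area 6999 px [276. 363.] rect c [764.9 219.6] size [369.4  50.4] ang 79.5 hole 39 None
area 2841 px [515. 120.] rect c [509.1 544.9] size [221.5  81.3] ang 2.4 hole 0 None
area 1129 px [ 20. 362.] rect c [ 707.2 -124.9] size [66.8 60. ] ang 69.9 hole 0 None
[373. 155.]
[198. 154.]
[205. 264.]
```

All five sit where planned. The arm goes back to the pose where I photographed the seated empty caddy, to check by template matching that the caddy hasn't shifted.

```bash
python3 -m handwheel '[[[-0.45,0.083,-0.567],[0,0,0],0.5],[[-0.45,0.083,-0.567],[0,0,0],0.5],[[-0.45,0.083,-0.567],[0,0,0],0.5],[[-0.45,0.083,-0.567],[0,0,0],0.5],[[-0.45,0.083,-0.567],[0,0,0],1],[[-0.45,0.083,-0.567],[0,0,0],1],[[0,0,0],[0,0,0],1],[[0,0,0],[0,0,0],1],[[0,0,0],[0,0,0],1]]'|grep -E 'pos|cont'; python3 - <<'E'
from h import *
st(); s=cam('side'); save(s,'sZ.png'); w=cam('wrist'); save(w,'wZ.png')
def shift(f0,g1,box):
    a=cv2.cvtColor(load(f0)['color'],cv2.COLOR_RGB2GRAY); b=cv2.cvtColor(load(g1)['color'],cv2.COLOR_RGB2GRAY)
    x0,y0,x1,y1=box; A,B=[cv2.GaussianBlur(i[y0:y1,x0:x1],(3,3),0).astype(np.float32) for i in(a,b)]
    return cv2.phaseCorrelate(A,B,cv2.createHanningWindow((x1-x0,y1-y0),cv2.CV_32F)), float(np.abs(A-B).mean())
for n,b in [("corner NR",(262,152,290,186)),("corner NL",(212,160,240,190)),("near wall",(215,160,285,186)),("lip end ref",(268,186,296,216))]: print(n,shift('s3.png','sZ.png',b))
for n,b in [("bowl",(330,160,400,215)),("mug",(385,325,460,400)),("cutter",(245,205,280,240))]: print(n,shift('side0.png','sZ.png',b))
h=cv2.cvtColor(s['color'],cv2.COLOR_RGB2HSV)
m=cv2.inRange(h,(0,0,90),(179,70,255)); n,l,st_,ce=cv2.connectedComponentsWithStats(m[110:190,210:300])
for i in range(1,n):
    if st_[i,4]>20: print("pale",st_[i],atz(s,ce[i][0]+210,ce[i][1]+110,.072).round(3))
E
```

```text
position: [0.3926, 0.2845, 0.195]
contact_force: [0.8, -1.4, 0.3]
t46.8 p [0.3926 0.2845 0.195 ] yawY 79.5 tilt 0.1 board [-0.2345 -0.1096] F [ 0.8 -1.4  0.3] w 0.0751 g 0.0 q6 -1.01
corner NR (((0.04212544266724727, -0.06495052754555175), 1.060272832270022), 5.797268867492676)
corner NL (((0.024169338588619027, 0.5505533971300416), 0.8184119790130191), 8.644047737121582)
near wall (((-0.08183004560111584, 0.6994294358556008), 0.9441113236509724), 6.567032814025879)
lip end ref (((0.040590148495676104, -0.08994940010133412), 0.977782727877299), 2.846428632736206)
bowl (((0.023707851861964002, 0.009381730520622966), 0.9565483029241915), 17.31922149658203)
mug (((0.5442492095236062, 0.38091709457046363), 1.0281620951334636), 3.982903242111206)
cutter (((-0.1404674994721553, 0.11284065469012816), 0.7587282010066656), 19.14040756225586)
pale [39 43  9  4 22] [0.557 0.181 0.072]
```

```bash
python3 - <<'E'
from h import *
g=lambda f:cv2.GaussianBlur(load(f)['color'].astype(np.float32),(3,3),0)
A,B=g('s3.png'),g('sZ.png')
def edge(I,u,v0,v1,ax):
    p=I[v0:v1,u] if ax else I[u,v0:v1]
    d=np.abs(np.diff(p,axis=0)).sum(1); k=d.argmax(); s=slice(max(k-2,0),k+3); return v0+.5+(np.arange(len(d))[s]*d[s]).sum()/d[s].sum()
print("near wall bottom (col: before after)")
for u in range(228,276,6):
    v=int(181.5-(u-223)*.125); print(u,round(edge(A,u,v-6,v+7,1),2),round(edge(B,u,v-6,v+7,1),2))
print("left wall bottom/rim edge (row)")
for v in range(136,170,5): print(v,round(edge(A,v,210,226,0),2),round(edge(B,v,210,226,0),2))
c=load('wZ.png');a=np.radians(-10.5)
E
```

```text
near wall bottom (col: before after)
228 181.56 181.53
234 181.29 181.21
240 180.45 180.46
246 179.71 179.73
252 179.12 179.25
258 178.29 178.28
264 178.17 178.2
270 177.08 177.15
left wall bottom/rim edge (row)
136 216.56 216.5
141 217.41 222.23
146 218.17 222.42
151 218.45 222.91
156 219.47 223.25
161 220.2 224.0
166 220.42 220.38
```

The caddy moved less than 0.1 px while being loaded. As a last check that it was flush, I'll measure from its rim edge to each lip's outer edge, which should be 14 mm.

```bash
python3 - <<'E'
from h import *
a=np.radians(-10.5); C=np.array([.556,.268]); ex=np.array([np.cos(a),np.sin(a)]); ey=np.array([-np.sin(a),np.cos(a)])
def prof(f,fix,axis,lo,hi,z):
    c=load(f); I=cv2.GaussianBlur(c['color'],(3,3),0).astype(int); out=[]
    for t in np.arange(lo,hi,.002):
        p=C+(ex*t+ey*fix if axis=='x' else ey*t+ex*fix); u,v=proj(c,[*p,z])
        q=cv2.getRectSubPix(c['color'],(1,1),(float(u),float(v)))[0,0]; out.append((round(t*1000),int(q.sum()),int(q[0])-int(q[2])))
    print(f,axis,fix,"z",z,out)
for fx in(-.06,-.04,.0): prof('wQ.png',fx,'y',.088,.124,.063); prof('wQ.png',fx,'y',.100,.126,.038)
for fy in(-.09,-.05): prof('wD.png',fy,'x',.052,.09,.063); prof('wD.png',fy,'x',.066,.094,.038)
E
```

```text
wQ.png y -0.06 z 0.063 [(88, 268, 46), (90, 277, 48), (92, 387, 63), (94, 541, 76), (96, 573, 77), (98, 546, 77), (100, 332, 74), (102, 302, 79), (104, 302, 79), (106, 305, 76), (108, 481, 83), (110, 562, 87), (112, 568, 87), (114, 575, 86), (116, 580, 87), (118, 579, 88), (120, 576, 88), (122, 576, 88)]
wQ.png y -0.06 z 0.038 [(100, 416, 66), (102, 427, 67), (104, 434, 70), (106, 352, 79), (108, 307, 81), (110, 300, 81), (112, 298, 79), (114, 347, 78), (116, 523, 86), (118, 549, 87), (120, 546, 85), (122, 545, 86), (124, 542, 86)]
wQ.png y -0.04 z 0.063 [(88, 353, 143), (90, 296, 113), (92, 361, 63), (94, 529, 75), (96, 579, 77), (98, 552, 77), (100, 386, 79), (102, 302, 80), (104, 305, 80), (106, 318, 79), (108, 477, 85), (110, 573, 87), (112, 573, 87), (114, 575, 88), (116, 574, 87), (118, 574, 87), (120, 574, 87), (122, 569, 88)]
wQ.png y -0.04 z 0.038 [(100, 481, 72), (102, 576, 77), (104, 570, 77), (106, 439, 75), (108, 303, 80), (110, 304, 81), (112, 302, 80), (114, 344, 77), (116, 513, 85), (118, 551, 86), (120, 549, 87), (122, 547, 86), (124, 547, 86)]
wQ.png y 0.0 z 0.063 [
[... 899 characters left out ...]
7, 76), (74, 355, 74), (76, 295, 79), (78, 298, 79), (80, 293, 79), (82, 319, 76), (84, 571, 87), (86, 568, 87), (88, 549, 87), (90, 560, 86), (92, 577, 87)]
wD.png x -0.05 z 0.063 [(52, 598, 77), (54, 541, 76), (56, 280, 48), (58, 268, 46), (60, 281, 47), (62, 508, 74), (64, 586, 77), (66, 583, 77), (68, 509, 77), (70, 303, 78), (72, 295, 78), (74, 296, 80), (76, 297, 76), (78, 492, 85), (80, 549, 87), (82, 563, 86), (84, 594, 88), (86, 592, 89), (88, 563, 86)]
wD.png x -0.05 z 0.038 [(66, 478, 72), (68, 580, 77), (70, 588, 77), (72, 546, 75), (74, 344, 77), (76, 296, 78), (78, 297, 79), (80, 296, 78), (82, 329, 76), (84, 557, 86), (86, 548, 86), (88, 560, 86), (90, 594, 88), (92, 594, 88)]
```

The back lip reads 14 mm, so that side is flush. The side lip reads about 15.5 mm, so a gap of roughly 1 mm is possible, probably dragged open during the second push. I'll nudge it along +y again, with the fingers high enough that the gripper body clears the knobs.

```bash
python3 -m handwheel '[[[0.192,-0.21,0],[0,0,-1],1],[[0.192,-0.21,0],[0,0,-1],1],[[0.192,-0.21,0],[0,0,-1],1],[[0.192,-0.21,0],[0,0,-1],1],[[0.192,-0.21,0],[0,0,-1],1],[[0.192,-0.21,0],[0,0,-1],1],[[0.192,-0.21,0],[0,0,-1],1],[[0.192,-0.21,0],[0,0,-1],1],[[0.192,-0.21,0],[0,0,-1],1]]'|grep pos;python3 -m handwheel '[[[0.192,-0.21,0],[0,0,-1],1],[[0.192,-0.21,0],[0,0,-1],1],[[0.192,-0.21,0],[0,0,-1],1],[[0.192,-0.21,0],[0,0,-1],1],[[0.192,-0.21,0],[0,0,-1],1],[[0.192,-0.21,0],[0,0,-1],1],[[0.192,-0.21,0],[0,0,-1],1],[[0.192,-0.21,0],[0,0,-1],1],[[0.192,-0.21,0],[0,0,-1],1],[[0,0,0],[0,0,0],1],[[0,0,0],[0,0,0],1]]'|grep pos; python3 - <<'E'
from h import *
st(); c=cam('wrist'); save(c,'wR.png')
a=np.radians(-10.5); C=np.array([.556,.268]); ex=np.array([np.cos(a),np.sin(a)]); ey=np.array([-np.sin(a),np.cos(a)])
d=r.get_obs()["position"][:2]-C; print(d@ex,d@ey)
E
```

```text
position: [0.4619, 0.2082, 0.1953]
position: [0.5302, 0.1329, 0.1948]
t48.6 p [0.5302 0.1329 0.1948] yawY -10.4 tilt 0.0 board [-0.0718 -0.2339] F [0.3 0.3 0.3] w 0.0882 g 0.0 q6 0.21
-0.00125420898865766 -0.13720905324045674
```

```bash
python3 -m handwheel '[[[0,0,-0.77],[0,0,0],1],[[0,0,-0.77],[0,0,0],1],[[0,0,-0.77],[0,0,0],1],[[0,0,-0.77],[0,0,0],1],[[0,0,-0.68],[0,0,0],1],[[0,0,0],[0,0,0],1],[[0,0,0],[0,0,0],1]]'|grep -E 'pos|cont'; python3 -m handwheel '[[[0.018,0.098,0],[0,0,0],1],[[0.018,0.098,0],[0,0,0],1],[[0.018,0.098,0],[0,0,0],1],[[0.018,0.098,0],[0,0,0],1],[[0.018,0.098,0],[0,0,0],1],[[0,0,0],[0,0,0],1]]'|grep -E 'pos|cont';  python3 -m handwheel '[[[0.009,0.05,0],[0,0,0],1],[[0,0,0],[0,0,0],1]]'|grep -E 'pos|cont'; python3 -m handwheel '[[[0.009,0.05,0],[0,0,0],1],[[0,0,0],[0,0,0],1]]'|grep -E 'pos|cont'; python3 -c "
from h import *
st()"
```

```text
position: [0.5292, 0.1337, 0.0441]
contact_force: [0.7, -0.3, -0.4]
position: [0.5334, 0.1538, 0.0446]
contact_force: [-1.4, 0.6, -0.7]
position: [0.5336, 0.1552, 0.0442]
contact_force: [0.2, -0.2, -0.4]
position: [0.5339, 0.1571, 0.0441]
contact_force: [-0.2, -0.5, 0.2]
t50.0 p [0.5339 0.1571 0.0441] yawY -10.5 tilt 0.0 board [-0.0725 -0.2094] F [-0.2 -0.5  0.2] w 0.0883 g 0.0 q6 0.26
```

```bash
python3 -m handwheel '[[[0.0045,0.025,0],[0,0,0],1],[[0,0,0],[0,0,0],1]]'|grep -E 'pos|cont'; python3 -m handwheel '[[[0.0045,0.025,0],[0,0,0],1],[[0,0,0],[0,0,0],1]]'|grep -E 'pos|cont'; python3 -m handwheel '[[[0.0045,0.025,0],[0,0,0],1],[[0,0,0],[0,0,0],1]]'|grep -E 'pos|cont'; python3 -c "
from h import *
st()"
```

```text
position: [0.5341, 0.158, 0.0441]
contact_force: [0.0, 0.2, 0.3]
position: [0.5341, 0.1583, 0.0441]
contact_force: [-1.0, -5.0, 0.7]
position: [0.534, 0.1589, 0.0441]
contact_force: [-2.3, -7.1, 1.6]
t50.5 p [0.534  0.1589 0.0441] yawY -10.4 tilt 0.2 board [-0.0728 -0.2076] F [-2.3 -7.1  1.6] w 0.0881 g 3.6 q6 0.26
```

```bash
python3 -m handwheel '[[[0.0045,0.025,0],[0,0,0],1],[[0,0,0],[0,0,0],1]]'|grep -E 'pos|cont'; python3 -m handwheel '[[[0.0045,0.025,0],[0,0,0],1],[[0,0,0],[0,0,0],1]]'|grep -E 'pos|cont'
```

```text
position: [0.534, 0.1595, 0.0441]
contact_force: [-3.3, -9.7, 2.6]
position: [0.5342, 0.1596, 0.0441]
contact_force: [-4.8, -16.0, 3.0]
```

Contact came about 1.3 mm short of the lip and it is now stopped. One more small step to confirm, then straight back and up.

```bash
python3 -m handwheel '[[[0.0045,0.025,0],[0,0,0],1],[[0,0,0],[0,0,0],1]]'|grep -E 'pos|cont'; python3 -m handwheel '[[[-0.036,-0.2,0],[0,0,0],1],[[-0.09,-0.49,0],[0,0,0],1],[[0,0,0.8],[0,0,0],1],[[0,0,0.9],[0,0,0],1],[[0,-0.3,0.9],[0,0,0],1],[[0,-0.3,0.9],[0,0,0],1],[[0,-0.3,0.9],[0,0,0],1],[[0,0.3,0.9],[0,0,0],1],[[0,0,0],[0,0,0],1],[[0,0,0],[0,0,0],1]]'|grep -E 'pos|cont'; python3 - <<'E'
from h import *
st(); c=cam('wrist'); save(c,'wS.png'); s=cam('side'); save(s,'sS.png')
g=lambda f:cv2.GaussianBlur(load(f)['color'].astype(np.float32),(3,3),0)
A,B=g('s3.png'),g('sS.png')
def edge(I,u,v0,v1):
    d=np.abs(np.diff(I[v0:v1,u],axis=0)).sum(1); k=d.argmax(); q=slice(max(k-2,0),k+3); return v0+.5+(np.arange(len(d))[q]*d[q]).sum()/d[q].sum()
for u in range(228,276,6):
    v=int(181.5-(u-223)*.125); print(u,round(edge(A,u,v-6,v+7),2),round(edge(B,u,v-6,v+7),2))
a=np.radians(-10.5); C=np.array([.556,.268]); ex=np.array([np.cos(a),np.sin(a)]); ey=np.array([-np.sin(a),np.cos(a)])
for fy in(-.09,-.05,0):
  for lo,hi,z in((.06,.084,.063),(.07,.094,.038)):
    print(fy,z,[(round(t*1000),int(cv2.getRectSubPix(c['color'],(1,1),tuple(map(float,proj(c,[*(C+ex*t+ey*fy),z]))))[0,0].sum())) for t in np.arange(lo,hi,.002)])
E
```

```text
position: [0.5343, 0.1596, 0.0441]
contact_force: [-3.3, -21.6, 3.8]
position: [0.5303, 0.1116, 0.2576]
contact_force: [-0.4, 0.6, -0.5]
t51.9 p [0.5303 0.1116 0.2576] yawY -10.5 tilt 0.2 board [-0.0678 -0.2548] F [-0.4  0.6 -0.5] w 0.0881 g 0.0 q6 0.17
228 181.56 181.14
234 181.29 181.14
240 180.45 180.13
246 179.71 179.47
252 179.12 179.25
258 178.29 181.95
264 178.17 177.73
270 177.08 177.11
-0.09 0.063 [(60, 270), (62, 471), (64, 555), (66, 554), (68, 494), (70, 288), (72, 273), (74, 275), (76, 273), (78, 485), (80, 545), (82, 521), (84, 535)]
-0.09 0.038 [(70, 558), (72, 532), (74, 335), (76, 274), (78, 278), (80, 272), (82, 288), (84, 545), (86, 540), (88, 522), (90, 535), (92, 551)]
-0.05 0.063 [(60, 273), (62, 458), (64, 545), (66, 552), (68, 440), (70, 281), (72, 276), (74, 278), (76, 281), (78, 505), (80, 522), (82, 542), (84, 571)]
-0.05 0.038 [(70, 557), (72, 491), (74, 293), (76, 277), (78, 279), (80, 278), (82, 295), (84, 530), (86, 522), (88, 539), (90, 567), (92, 566)]
0 0.063 [(60, 365), (62, 508), (64, 563), (66, 555), (68, 422), (70, 274), (72, 275), (74, 277), (76, 277), (78, 503), (80, 523), (82, 562), (84, 563)]
0 0.038 [(70, 561), (72, 500), (74, 288), (76, 276), (78, 277), (80, 275), (82, 346), (84, 517), (86, 535), (88, 556), (90, 565), (92, 564)]
```

The caddy closed the side gap, still reads 14 mm at the back lip at three places along it, and is square. Handing in.

```bash
python3 -c "
from h import *
print(r.finish_job())"
```

```text
the job is handed in; nothing more can be done
None
```

I handed the job in at about 52 s: the caddy is pushed flush into the lip corner and all five knobbed tins and jars on the table stand in it, released (no amber jar was there); the verdict was not shown, and I did not re-photograph the tins after a last small nudge to close a side-lip gap of about 1 mm.

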